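Sort spacer posts into the length rack and lock it

ROBOT

A 6-joint arm with a two-finger parallel gripper is mounted at the origin on a cart in front of the work surface, level with it; the furniture and walls round the work are solid. World frame = base frame: x ahead of the robot, y to its left, z up, the work surface at z = 0. Lengths are in mm, angles in rad, forces in N, time in s.
With the tool pointing down it reaches from about 275 to 1000 mm from the base axis. Payload 8.4 kg.
Tool frame: the origin (TCP) lies between the finger pads; the fingertips stand 25 mm ahead of it and the grasp point (between the pads) lies 6 mm ahead of it; z points along the fingers, y is the line along which they close (so a half turn about z gives the same grasp; the last joint's range is limited). The gripper opens to 85 mm and grips with 20 to 120 N. Pads are 22 mm wide; open, the fingers measure 114 mm over their backs; the gripper's body (76 mm by 85 mm) begins 54 mm behind the grasp point. The pads swing forward as they close: fully open they stand 13 mm farther back than shut.
Start: joints at [1.215, 0.353, 1.633, -0, 1.155, -0.002], TCP at [216.539, 586.292, 256.281] pointing down, gripper open.
Joint ranges: [-2.63, 2.63], [-0.92, 2.1], [0.06, 2.66], [-1.3, 4.44], [0, 2.69], [-3.02, 3.02]. Speed limits (rad/s): [2.22, 2.22, 2.79, 3.14, 3.14, 3.14].

INTERFACE

Orientations are given as [roll, pitch, yaw] about the fixed x, y, z axes, in that order (R = Rz(yaw) Ry(pitch) Rx(roll)).
In Python, from rig import r, eyes, workorder gives the robot as it stands. The module is installed in compiled form; this text tells all that it offers.
- The arm moves only by the tool step_arm, never from a script. Its argument "moves" is a list of rows, each an object of numbers: "tx", "ty", "tz": the shift along the tool's x, y, z scaled (see below); "ax", "ay", "az": the turn, a rotation vector about the tool's x, y, z scaled (see below). In form: [{"tx": .., "ty": .., "tz": .., "ax": .., "ay": .., "az": ..}, ...]. A call has 1 to 5 rows; each row shifts and turns the commanded pose from where the row before left it, along the tool's axes as they then stand; what a row does not reach is not made up. The controller multiplies each number of a shift by 25 mm and each number of a turn by 90 degrees. A row lasts 1/8 s, in which the tool goes at most 62.5 mm and 10.7 degrees, less where a joint would pass 70% of its speed; a pose out of reach is approached as far as the arm can. A call with a number of a shift or a turn outside -1 to 1 is refused whole. A call with a gripper value outside its range is refused whole. "gripper" is the opening, from 0 (shut) to 1 (fully open), set as the call begins (left out, the last holds). The fingers move at their own pace and stop on an object; "newtons" is the grip in N (left out, the last holds). Time passes only in rows, so rows that do not move let the fingers close. It gives the time, the measured TCP pose, the force, the opening and the grip force at its end, in the units of the state.
- r.sense(): the state, without advancing time (a new reading comes with each control period).
- eyes.grab_frame(name): name is "side" or "top"; returns (picture, depth): 420x560x3 uint8, red, green, blue; 420x560 float32, mm along the optical axis (not along the pixel's ray), 0 where there is no reading.
- eyes.camera_info(name): a dict with "intrinsics" (3x3 intrinsics, pixels), "cam_to_world" (4x4, takes a point from camera to world coordinates). Camera axes: x right, y up, looking along -z (the intrinsics and any distortion apply to the point x, -y, -z); pixel columns grow to the right and rows downward; lengths in mm; the calibration is good to about 2 mm. A picture is of the moment at which its call begins. camera_info takes no time and is no camera call.
- workorder.sign_off(): hands the job in; it is judged then, once.
The state is a dict: "clock": time; "qpos": joint angles; "qvel": joint speeds; "joint_efforts": joint torques, N m; "eef_pos": TCP position; "tcp_rot": TCP orientation; "contact_force": force on the tool from outside, world axes, zero at the start; "wrist_torque": the same for the moment, N m; "opening": opening from 0.0 (shut) to 1.0 (fully open); "grasp_force": force on a finger pad.
Only numpy, scipy, OpenCV 4.12 (cv2) and the standard library are available. Lean on these libraries where they do the work, as an engineer would, in place of code of your own. Each camera call takes 0.05 s, during which the arm holds its last target. There are 200 camera calls.

TASK

Put the three loose square spacer posts away in the sloping rack, each lying fully down in the row that matches its length, and leave the one that is already there in its row. Then slide the rack's comb by its black knob all the way to the left, so that its teeth hold all four posts in.

Things in the scene. Friction and masses are not known exactly. Their poses are not given: they have to be found in the camera images.
- post_145: square steel spacer post, 145 mm long, 18 x 18 mm in section, about 145 g, with a bored hole in each end and small cross-holes. All four posts are alike but for their length (70, 95, 120, 145 mm). Origin at the middle of the post; x runs along its length. It lies loose on the bench to the right of the rack.
- post_120: square steel spacer post, 120 mm long, 18 x 18 mm in section, about 120 g, with a bored hole in each end and small cross-holes. All four posts are alike but for their length (70, 95, 120, 145 mm). Origin at the middle of the post; x runs along its length. It already lies in its own row of the rack.
- post_95: square steel spacer post, 95 mm long, 18 x 18 mm in section, about 95 g, with a bored hole in each end and small cross-holes. All four posts are alike but for their length (70, 95, 120, 145 mm). Origin at the middle of the post; x runs along its length. It lies loose on the bench to the right of the rack.
- post_70: square steel spacer post, 70 mm long, 18 x 18 mm in section, about 70 g, with a bored hole in each end and small cross-holes. All four posts are alike but for their length (70, 95, 120, 145 mm). Origin at the middle of the post; x runs along its length. It lies loose on the bench to the right of the rack.
- row_145 (a point): the leftmost (+y) of the rack's four rows, made for the 145 mm post: where the middle of that post is when it lies home. x points up the slope along the row (25 degrees, away from the robot), y across the rack to the left, z square off the bed. The row's end stops are 153 mm apart (8 mm of end play); their tops are 12 (lower) and 3 mm (upper) above this point. Rows are 54 mm apart.
- row_120 (a point): the second from the left of the rack's four rows, made for the 120 mm post: where the middle of that post is when it lies home. x points up the slope along the row (25 degrees, away from the robot), y across the rack to the left, z square off the bed. The row's end stops are 128 mm apart (8 mm of end play); their tops are 12 (lower) and 3 mm (upper) above this point. Rows are 54 mm apart.
- row_95 (a point): the third from the left of the rack's four rows, made for the 95 mm post: where the middle of that post is when it lies home. x points up the slope along the row (25 degrees, away from the robot), y across the rack to the left, z square off the bed. The row's end stops are 103 mm apart (8 mm of end play); their tops are 12 (lower) and 3 mm (upper) above this point. Rows are 54 mm apart.
- row_70 (a point): the rightmost (-y) of the rack's four rows, made for the 70 mm post: where the middle of that post is when it lies home. x points up the slope along the row (25 degrees, away from the robot), y across the rack to the left, z square off the bed. The row's end stops are 78 mm apart (8 mm of end play); their tops are 12 (lower) and 3 mm (upper) above this point. Rows are 54 mm apart.
- bed: sloping aluminium bed of the rack, 222 mm wide, 202 mm long; same axes as the rows. Origin in the middle of the width at the foot of the lower stop, on the plate. Each row is two grey saddles (16 to 18 mm long, at the posts' ends), open between them: notches 22 mm wide, floor 20 mm above the plate, cheeks 6 mm thick with rounded tops at 31 mm. A post home has its middle at 29 mm.
- lock (a joint): slide of the flat steel comb on the rack's lower stop, m. Near 0 its four teeth stand in the gaps between the rows (open); it grows as the comb slides along the bed's +y (left). At 0.027, its end stop, a 14 mm wide tooth lies 3 mm above the post's lower end in every row. Teeth reach 13 mm over the rows. About 2 N of friction; stays where it is left.
- lock_knob (a point): mid-height of the black knob that stands square up from the middle of the comb: 15 mm in diameter here, 19 mm at its top, 15 mm above this point; its 20 mm collar begins 9 mm below and the comb's top lies 15 mm below. Axes as the bed's; the comb slides along y.
Things that resemble listed ones, but are neither listed nor needed, are in the scene too. What is shaped like the post_70 but yellow is not meant.

How it is judged:
By the outcome, as a careful person would: the job done as asked, in the order asked, and still so for the second after the job is handed in, with the robot touching nothing.
It also fails if it takes over 72 s, if anything falls off the work surface, if the arm or the gripper's body presses on something with over 40 N, if the wrist force passes 120 N, or if a joint passes its speed limit or range.

## Working session

There is one attempt and no reset: what is moved stays moved. The work goes in short steps, Python scripts to look and compute and a tool call to move; the robot and the scene stay as the last step left them, time stands still between calls to the robot, and variables do not carry over. Pictures are saved under pics/ and viewed, at most 10 in all, crops included, and the job is handed in when it is done.

Besides the shell and the picture viewer there is one more tool, called after "Emit:" by a JSON object that holds its "fn" and its "kwargs". step_arm: Moves the arm, as the interface text tells. Its arguments: {"type":"object","properties":{"moves":{"type":"array","items":{"type":"object","properties":{"tx":{"type":"number"},"ty":{"type":"number"},"tz":{"type":"number"},"ax":{"type":"number"},"ay":{"type":"number"},"az":{"type":"number"}}}},"gripper":{"type":"number"},"newtons":{"type":"number"}},"required":["moves"]}

```bash
mkdir -p pics; cat > h.py <<'E'
from rig import r, eyes, workorder
import numpy as np, cv2
def grab(n):
    p,d=eyes.grab_frame(n); np.savez(''+n+'.npz',p=p,d=d); return p,d
def load(n):
    z=np.load(''+n+'.npz'); return z['p'],z['d']
def info(n):
    i=eyes.camera_info(n); return np.array(i['intrinsics']),np.array(i['cam_to_world'])
def pts(n,uv,d):
    K,T=info(n); uv=np.atleast_2d(uv).astype(float); d=np.atleast_1d(d)
    x=(uv[:,0]-K[0,2])/K[0,0]*d; y=(uv[:,1]-K[1,2])/K[1,1]*d
    return np.c_[x,-y,-d,np.ones(len(d))]@T.T[:,:3]
def onplane(n,uv,z):
    K,T=info(n); a=pts(n,uv,np.ones(len(np.atleast_2d(uv)))); o=T[:3,3]; v=a-o
    return o+v*((z-o[2])/v[:,2])[:,None]
def proj(n,P):
    K,T=info(n); c=(np.c_[np.atleast_2d(P),np.ones(len(np.atleast_2d(P)))]@np.linalg.inv(T).T)
    return np.c_[K[0,0]*c[:,0]/-c[:,2]+K[0,2],K[1,1]*-c[:,1]/-c[:,2]+K[1,2]]
E
python3 - <<'E'
from h import *
np.set_printoptions(precision=3,suppress=True)
print(r.sense())
for n in('side','top'):
    p,d=grab(n); cv2.imwrite(f'pics/{n}0.png',p[:,:,::-1]); i=eyes.camera_info(n);print(n,i)
E
```

```text
{'clock': 0.0, 'qpos': array([ 1.215,  0.354,  1.634, -0.   ,  1.155, -0.002]), 'qvel': array([ 0.   , -0.   ,  0.001, -0.   , -0.001, -0.   ]), 'joint_efforts': array([  0.001, -60.526, -34.206,   0.   ,   0.009,  -0.   ]), 'eef_pos': array([216.393, 585.862, 255.542]), 'tcp_rot': array([-3.14 ,  0.   ,  2.788]), 'contact_force': array([-1.049, -1.187, -0.675]), 'wrist_torque': array([ 0.028, -0.022, -0.01 ]), 'grasp_force': 0.0, 'opening': 0.9993793944208806}
side {'intrinsics': array([[474.752,   0.   , 275.843],
       [  0.   , 474.752, 210.314],
       [  0.   ,   0.   ,   1.   ]]), 'cam_to_world': array([[   0.853,    0.291,   -0.434,  128.154],
       [  -0.522,    0.47 ,   -0.712, -726.314],
       [  -0.003,    0.833,    0.553,  643.939],
       [   0.   ,    0.   ,    0.   ,    1.   ]])}
top {'intrinsics': array([[406.161,   0.   , 285.637],
       [  0.   , 406.161, 210.584],
       [  0.   ,   0.   ,   1.   ]]), 'cam_to_world': array([[ -0.011,   0.989,  -0.147, 438.189],
       [ -1.   ,  -0.009,   0.015, -12.107],
       [  0.014,   0.147,   0.989, 947.898],
       [  0.   ,   0.   ,   0.   ,   1.   ]])}
```

View pics/top0.png

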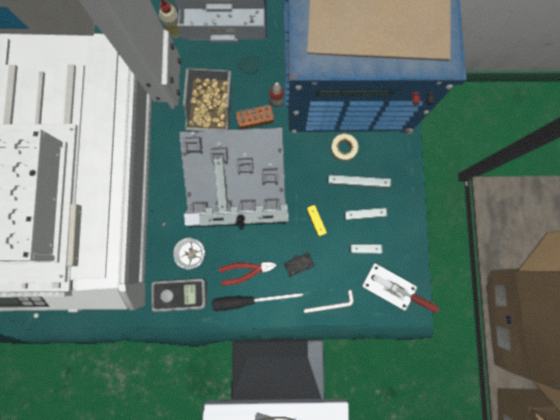

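View pics/side0.png

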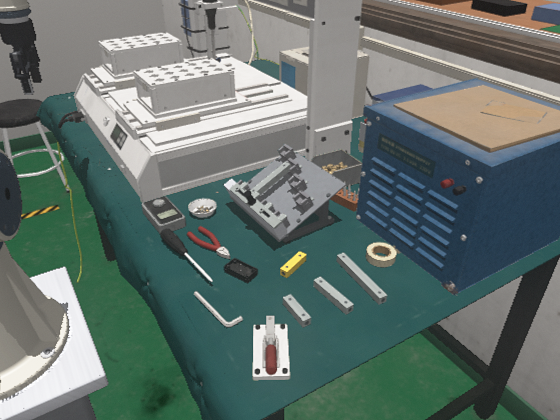

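```bash
python3 - <<'E'
from h import *
np.set_printoptions(precision=1,suppress=True)
p,_=load('top'); q,_=load('side')
a=cv2.resize(p[160:265,295:400],None,fx=3.7,fy=3.7,interpolation=2)
b=cv2.resize(p[120:240,170:300],None,fx=3,fy=3,interpolation=2)
c=cv2.resize(q[140:330,215:395],None,fx=2.2,fy=2.2,interpolation=2)
H=600
im=np.zeros((600,800,3),np.uint8)
a=cv2.resize(a,(300,300));im[:300,:300]=a
b=cv2.resize(b,(325,300));im[300:,:325]=b
c=cv2.resize(c,(470,496));im[:496,330:]=c
cv2.imwrite('pics/crop1.png',im[:,:,::-1])
# bench posts in both views
for n,roi in(('top',(295,160,400,265)),('side',(270,240,395,330))):
    p,d=load(n); x0,y0,x1,y1=roi
    hsv=cv2.cvtColor(p,cv2.COLOR_RGB2HSV)
    m=((hsv[:,:,2]>120)&(hsv[:,:,1]<50)).astype(np.uint8); mm=np.zeros_like(m); mm[y0:y1,x0:x1]=m[y0:y1,x0:x1]
    k,l,s,cen=cv2.connectedComponentsWithStats(mm)
    for i in range(1,k):
        if s[i,4]<60: continue
        v,u=np.where(l==i); dd=d[v,u]; P=pts(n,np.c_[u,v],dd)[dd>0]
        rect=cv2.minAreaRect(P[P[:,2]>np.percentile(P[:,2],70)-5][:,:2].astype(np.float32))
        print(n,cen[i],s[i,4],'med',np.median(P,0),'rect',np.array(rect[0]),np.array(rect[1]),rect[2],'z pct',np.percentile(P[:,2],[5,50,95]))
p,d=load('top')
for u,v in((340,230),(330,200),(350,230)):print('bench',pts('top',[u,v],d[v,u]))
E
```

```text
top [359.3 180.4] 551 med [ 646.3 -200.2   17.6] rect [ 646.1 -200.8] [144.7  19.4] 86.05257415771484 z pct [ 0.6 17.6 20.4]
top [365.4 213.2] 383 med [ 568.4 -211.2   17.2] rect [ 568.4 -211.9] [18.3 95. ] 4.228211402893066 z pct [ 0.6 17.2 20.4]
top [366.3 248.4] 303 med [ 487.5 -211.1   17.4] rect [ 486.7 -209.7] [69.4 16.4] 89.25880432128906 z pct [-1.7 17.4 20.5]
side [380.8 250.2] 190 med [ 730.  -163.9   17.4] rect [ 728.4 -167.9] [60. 54.] 48.83104705810547 z pct [-1.7 17.4 19.4]
side [362.  275.3] 451 med [ 644.1 -206.7   16.6] rect [ 643.7 -201.8] [144.8  19.2] 85.5831298828125 z pct [-1.1 16.6 18.5]
side [383.2 263.2] 62 med [ 712.7 -195.1    7.4] rect [ 713.1 -194.4] [ 9.  34.8] 66.91045379638672 z pct [ 0.8  7.4 14.2]
side [333.4 291.9] 343 med [ 567.  -214.    16.7] rect [ 565.9 -212.8] [18.6 95.6] 3.629176616668701 z pct [-1.8 16.7 18.5]
side [296.5 307.2] 277 med [ 484.9 -211.4   16.7] rect [ 484.7 -210.4] [72.4 19. ] 86.9372787475586 z pct [-0.7 16.7 18.8]
side [275.9 324.3] 132 med [ 431.1 -231.3   11.2] rect [ 417.9 -236.9] [31.8  6.8] 59.278194427490234 z pct [-1.  11.2 38.3]
bench [[ 531.6 -154.    -1.1]]
bench [[ 603.1 -132.2    0. ]]
bench [[ 531.3 -177.3   -0. ]]
```

View pics/crop1.png

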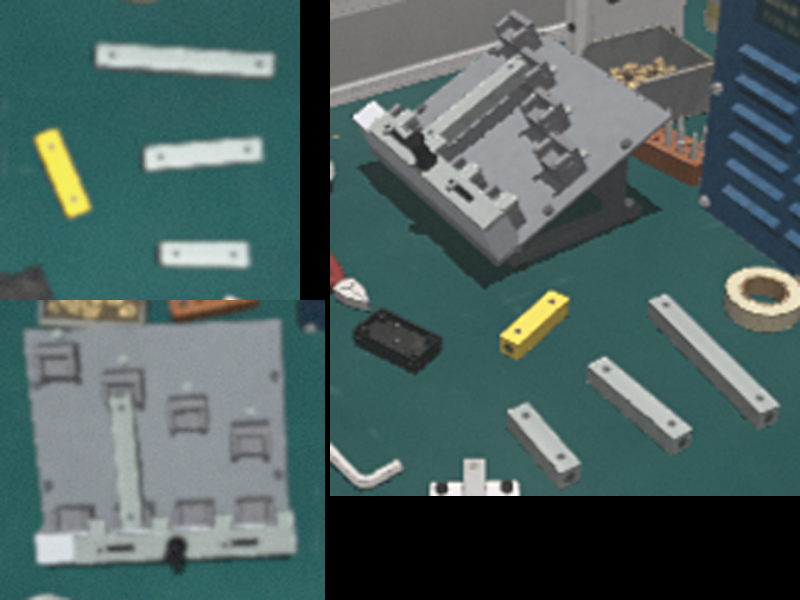

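```bash
cat > bed.py <<'E'
from h import *
np.set_printoptions(precision=2,suppress=True)
def cloud(n,roi):
    p,d=load(n);x0,y0,x1,y1=roi
    v,u=np.mgrid[y0:y1,x0:x1];v=v.ravel();u=u.ravel();dd=d[v,u];k=dd>0
    return pts(n,np.c_[u,v][k],dd[k]), p[v,u][k]
if __name__=='__main__':
    rois={'top':(175,122,295,235),'side':(215,140,350,245)}
    C={n:cloud(n,rois[n])[0] for n in rois}
    # slope +25deg about mostly x axis: ransac plane
    rng=np.random.default_rng(0);N={}
    for n,P in C.items():
        P=P[P[:,2]>8]; best=0
        for _ in range(1500):
            a=P[rng.choice(len(P),3,False)]; m=np.cross(a[1]-a[0],a[2]-a[0]); l=np.linalg.norm(m)
            if l<1e3: continue
            m/=l; m*=np.sign(m[2])
            if m[2]<.8 or m[2]>.97: continue
            k=abs((P-a[0])@m)<1.5
            if k.sum()>best: best=k.sum();K=k
        Q=P[K];c=Q.mean(0);m=np.linalg.svd(Q-c)[2][2];m*=np.sign(m[2])
        k=abs((P-c)@m)<2;Q=P[k];c=Q.mean(0);m=np.linalg.svd(Q-c)[2][2];m*=np.sign(m[2])
        N[n]=(c,m);print(n,c,m,'slope',np.degrees(np.arccos(m[2])),'yaw',np.degrees(np.arctan2(-m[1],-m[0])),k.sum(),((Q-c)@m).std())
        print('  height of world pt(560,80) on plane',c[2]-(m[0]*(560-c[0])+m[1]*(80-c[1]))/m[2])
        X=np.array([m[2],0,-m[0]]);X/=np.linalg.norm(X);Y=np.cross(m,X)
        A=np.c_[(Q-c)@X,(Q-c)@Y].astype(np.float32); rc=cv2.minAreaRect(A);print('  rect',rc,'centre',c+X*rc[0][0]+Y*rc[0][1])
E
python3 bed.py
```

```text
top [669.13  87.7   71.46] [-0.42 -0.02  0.91] slope 24.85030043770633 yaw 2.2968805904745104 4703 1.0349673966107096
  height of world pt(560,80) on plane 20.81630003104341
  rect ((-6.58447265625, 1.9327239990234375), (172.0552978515625, 221.6750946044922), 1.7515312433242798) centre [663.14  89.64  68.72]
side [662.09  74.75  67.25] [-0.42 -0.02  0.91] slope 24.955493731354153 yaw 2.4188484641445176 2468 0.9984086719505116
  height of world pt(560,80) on plane 19.884763847383304
  rect ((-18.645675659179688, 66.3614730834961), (202.6874237060547, 332.91748046875), 1.7891039848327637) centre [644.68 141.1   60.46]
```

```bash
cat >> h.py <<'E'
def bedR(yaw,slope=25.):
    a,b=np.radians(yaw),np.radians(slope)
    Rz=np.array([[np.cos(a),-np.sin(a),0],[np.sin(a),np.cos(a),0],[0,0,1]])
    return Rz@np.array([[np.cos(b),0,-np.sin(b)],[0,1,0],[np.sin(b),0,np.cos(b)]])
E
python3 - <<'E'
from bed import *
B=bedR(2.3); c0=(np.array([663.14,89.64,68.72])); o=c0-B[:,0]*86  # provisional origin
rois={'top':(170,110,300,240),'side':(215,130,355,250)}
im=np.zeros((600,800,3),np.uint8)
for j,n in enumerate(rois):
    P,col=cloud(n,rois[n]);Q=(P-o)@B
    k=(abs(Q[:,1])<125)&(Q[:,0]>-50)&(Q[:,0]<190)&(Q[:,2]>-25)&(Q[:,2]<60);Q=Q[k];col=col[k]
    np.savez(f'cl_{n}.npz',Q=Q,col=col)
    s=1.6*2
    g=np.zeros((600,400,3),np.uint8)
    for q in Q[np.argsort(Q[:,2])]:
        u=int(200-q[1]*1.55);v=int(560-(q[0]+50)*2.1*1.0)
        cc=cv2.applyColorMap(np.uint8([[np.clip((q[2]+10)*4.5,0,255)]]),cv2.COLORMAP_JET)[0,0]
        cv2.rectangle(g,(u-1,v-1),(u+2,v+2),cc.tolist(),-1)
    im[:,400*j:400*j+400]=g
cv2.imwrite('pics/hm.png',im)
E
```

```text
(no output)
```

View pics/hm.png

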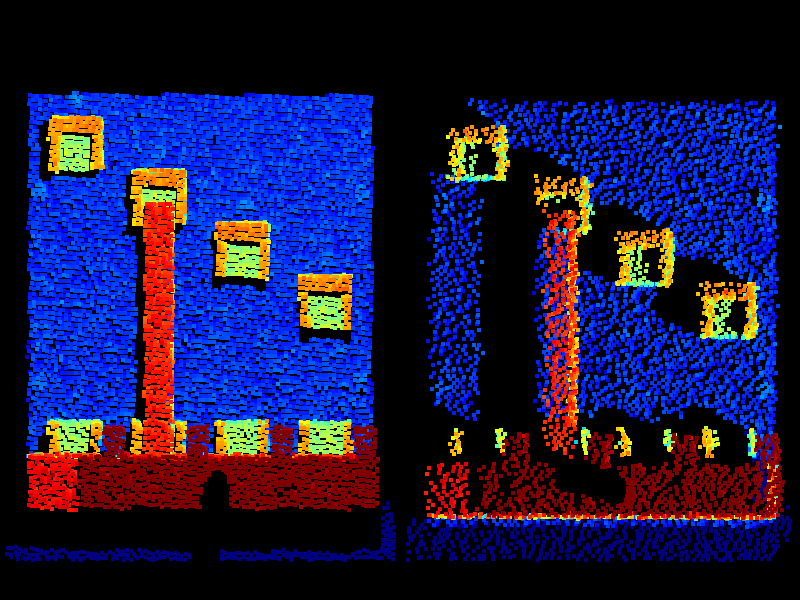

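```bash
python3 - <<'E'
from bed import *
for n in('top','side'):
    z=np.load(f'cl_{n}.npz');Q=z['Q'];col=z['col'].astype(int);print(n)
    k=(abs(Q[:,2])<4)&(Q[:,0]>40);A=Q[k];print(' plate y',np.percentile(A[:,1],[.3,99.7]),'x top',np.percentile(A[:,0],99.8),'z',np.median(A[:,2]))
    for name,yc,g in(('145',81,153),('120',27,128),('95',-27,103),('70',-81,78)):
        U=Q[(abs(Q[:,1]-yc)<20)&(abs(Q[:,0]-g)<32)&(Q[:,2]>12)&(Q[:,2]<45)]
        fl=U[(abs(U[:,1]-yc)<9)&(U[:,2]<25)]; st=U[(abs(U[:,1]-yc)<9)&(U[:,2]>28)&(U[:,2]<36)]; 
        fx=np.percentile(fl[:,0],[3,97]) if len(fl)>5 else 0
        print(' ',name,'floor z',np.median(fl[:,2]),'x',fx,'stop x',np.percentile(st[:,0],[3,97]),'z',np.median(st[:,2]),'saddle y',np.percentile(U[:,1],[2,98]))
    P=Q[(abs(Q[:,1]-27)<16)&(Q[:,0]>15)&(Q[:,0]<125)&(Q[:,2]>35)&(Q[:,2]<42)]
    f=np.polyfit(P[:,0],P[:,1],1);e=np.percentile(P[:,1]-np.polyval(f,P[:,0]),[2,98]);print(' post120 y=',f,e,'z',np.median(P[:,2]),'xmax',np.percentile(P[:,0],99))
    c=Q[(Q[:,2]>43)&(Q[:,2]<60)&(Q[:,0]<0)];print(' comb z',np.median(c[:,2]),'x',np.percentile(c[:,0],[1,99]),'y',np.percentile(c[:,1],[1,99]))
    T=Q[(Q[:,0]>4)&(Q[:,0]<14)&(Q[:,2]>41)];
    for yc in (54,0,-54,-108):
        t=T[abs(T[:,1]-yc+0)<20];
        if len(t)>4: print('  tooth',yc,len(t),np.percentile(t[:,1],[3,97]),'z',np.median(t[:,2]),t[:,0].max())
    kn=Q[(col.max(1)<45)&(Q[:,0]<5)&(Q[:,2]>35)&(abs(Q[:,1])<40)];print(' dark',len(kn),kn.min(0) if len(kn) else '',kn.max(0) if len(kn) else '',np.median(kn,0))
# knob from raw pixels of both views
B=bedR(2.3);o=np.array([663.14,89.64,68.72])-B[:,0]*86;print('o',o)
for n,roi in(('top',(225,205,255,235)),('side',(235,180,262,210))):
    P,col=cloud(n,roi);Q=(P-o)@B;k=col.astype(int).max(1)<50;Q=Q[k];print(n,k.sum(),'knob pct y',np.percentile(Q[:,1],[2,50,98]),'x',np.percentile(Q[:,0],[2,50,98]),'z',np.percentile(Q[:,2],[2,50,98]))
    t=Q[Q[:,2]>np.percentile(Q[:,2],95)-3];print('  top',t.mean(0),t.min(0),t.max(0))
E
```

```text
top
 plate y [-110.3   110.21] x top 171.6698980925539 z -0.03686691379367861
  145 floor z 19.83587751409489 x [136.22 159.5 ] stop x [154.64 160.98] z 31.55861572100644 saddle y [63.74 96.74]
  120 floor z 19.84375434291534 x [110.77 135.89] stop x [ 98.17 135.86] z 32.1040372428725 saddle y [ 9.94 42.79]
  95 floor z 20.14052764872831 x [ 86.04 110.71] stop x [102.89 110.39] z 31.888696026699886 saddle y [-43.7  -10.83]
  70 floor z 19.666422864078783 x [61.23 85.41] stop x [78.96 85.6 ] z 31.314758418220123 saddle y [-96.48 -64.42]
 post120 y= [-0.   27.27] [-8.67  8.7 ] z 37.966833983078374 xmax 119.64422672874593
 comb z 47.60088757386235 x [-24.75  -0.56] y [-113.49   76.12]
  tooth 54 32 [49.69 61.92] z 47.43189594878796 13.75859539442194
  tooth 0 29 [-4.25  7.09] z 47.34124181840715 13.431469604336815
  tooth -54 28 [-58.45 -46.95] z 47.94440943596709 13.80305809362072
  tooth -108 30 [-112.58  -99.49] z 47.876421030386446 13.535958076617655
 dark 3 [ -8.21 -16.89  56.53] [ -6.   -10.54  59.61] [ -6.8  -14.63  58.44]
side
 plate y [-112.71  108.9 ] x top 168.4028515341252 z
[... 635 characters left out ...]
  tooth 54 15 [47.24 61.93] z 45.92651122226773 10.144353787030395
  tooth 0 15 [-7.04  5.62] z 46.5511348416208 10.076758289626046
  tooth -54 17 [-62.01 -46.61] z 46.20945639900579 9.798983613260962
  tooth -108 18 [-114.25 -100.88] z 46.679474986248756 9.638275021721562
 dark 15 [-23.25 -20.91  50.05] [ -8.54 -14.96  57.65] [-19.19 -17.73  55.16]
o [585.26  86.51  32.37]
top 56 knob pct y [-18.65 -13.32  -4.31] x [-53.51 -12.28  -4.74] z [-12.77  76.92  79.61]
  top [-12.29 -12.98  78.01] [-20.24 -19.59  76.54] [-4.65 -7.17 79.87]
side 61 knob pct y [-22.23 -18.85  35.43] x [-23.01 -16.53  -8.4 ] z [47.92 60.55 77.8 ]
  top [-14.5  -16.85  76.76] [-22.46 -23.01  74.46] [-8.36 -7.47 78.57]
```

```bash
cat > plan.py <<'E'
from h import *
from scipy.spatial.transform import Rotation as Ro, Slerp
import json,sys
O=np.array([584.1,85.5,31.6]); B=bedR(2.3)
def down(yaw): return Ro.from_euler('xyz',[180,0,yaw],degrees=True)
RB=Ro.from_matrix(np.c_[-B[:,0],B[:,1],-B[:,2]])   # tool x down-slope, z into the bed
def bed(x,y,z): return O+B@np.array([x,y,z])
def rd(a,q): return float(np.round(np.round(a/q)*q,4))
def plan(wps,start=None):
    s=r.sense(); p,R=(s['eef_pos'],Ro.from_euler('xyz',s['tcp_rot'])) if start is None else start
    out=[]
    for P,Q in wps:
        P=np.asarray(P,float); ang=np.degrees((R.inv()*Q).magnitude()); d=np.linalg.norm(P-p)
        n=int(max(1,np.ceil(ang/10.3),np.ceil(d/30)))
        while True:
            rows=[];pp,RR=p.copy(),R
            sl=Slerp([0,1],Ro.concatenate([R,Q]))
            for i in range(1,n+1):
                f=i/n; t=RR.inv().apply(p+(P-p)*f-pp)/25; a=(RR.inv()*sl(f)).as_rotvec()*2/np.pi
                t=[rd(v,.02 if i<n else .01) for v in t]; a=[rd(v,.005 if i<n else .002) for v in a]
                rows.append(dict(zip(('tx','ty','tz','ax','ay','az'),t+a)))
                pp=pp+RR.apply(np.array(t)*25); RR=RR*Ro.from_rotvec(np.array(a)*np.pi/2)
            if all(abs(v)<=1 for w in rows for v in w.values()): break
            n+=1
        out+=rows;p,R=pp,RR
        print('wp',n,np.round(pp,1),np.round(R.as_euler('xyz',degrees=True),1))
    for i in range(0,len(out),5): print(json.dumps([{k:v for k,v in w.items() if v} for w in out[i:i+5]]))
    return p,R
E
python3 - <<'E'
from plan import *
p,d=load('top');v,u=np.mgrid[0:420,0:560];P=pts('top',np.c_[u.ravel(),v.ravel()],d.ravel())[d.ravel()>0]
def mx(x0,x1,y0,y1):
    k=(P[:,0]>x0)&(P[:,0]<x1)&(P[:,1]>y0)&(P[:,1]<y1);return np.round(np.percentile(P[k][:,2],[50,99.5]),0) if k.sum() else None
print('cabinet front', [(x,mx(x,x+10,-230,-130)) for x in range(690,800,20)])
print('mach', [(y,mx(250,500,y,y+50)) for y in range(0,400,50)])
print('behind rack',[(x,mx(x,x+20,0,200)) for x in range(740,860,20)])
print('left of rack',[(y,mx(550,780,y,y+20)) for y in range(190,300,20)])
plan([([225,240,200],down(130)),([485.7,-210,100],down(88)),([485.7,-210,28],down(88))])
E
```

```text
cabinet front [(690, array([-1., 22.])), (710, array([ 2., 23.])), (730, array([ 0., 23.])), (750, array([ 18., 189.])), (770, array([287., 290.])), (790, array([287., 290.]))]
mach [(0, array([-0., 20.])), (50, array([ 0., 29.])), (100, array([-0., 30.])), (150, array([ 1., 32.])), (200, array([ 1., 39.])), (250, array([  1., 133.])), (300, array([117., 145.])), (350, array([139., 176.]))]
behind rack [(740, array([103., 107.])), (760, array([28., 34.])), (780, array([17., 49.])), (800, array([22., 58.])), (820, array([17., 60.])), (840, array([13., 67.]))]
left of rack [(190, array([ 65., 104.])), (210, array([0., 4.])), (230, array([0., 4.])), (250, array([0., 4.])), (270, array([0., 5.])), (290, array([ 76., 134.]))]
wp 13 [225.1 240.  200. ] [-179.9    0.   129.9]
wp 21 [ 485.6 -209.9   99.9] [-1.80e+02  1.00e-01  8.81e+01]
wp 3 [ 485.6 -210.    27.9] [-1.80e+02  1.00e-01  8.81e+01]
[{"tx": -0.4, "ty": -0.98, "tz": 0.18, "az": 0.025}, {"tx": -0.42, "ty": -0.98, "tz": 0.16, "az": 0.025}, {"tx": -0.48, "ty": -0.96, "tz": 0.18, "az": 0.025}, {"tx": -0.5, "ty": -0.94, "tz": 0.16, "a
[... 885 characters left out ...]
{"tx": -1.0, "ty": 0.12, "tz": 0.18, "az": 0.02}, {"tx": -0.98, "ty": 0.14, "tz": 0.2, "az": 0.02}, {"tx": -0.96, "ty": 0.16, "tz": 0.18, "az": 0.025}, {"tx": -0.98, "ty": 0.22, "tz": 0.2, "az": 0.02}]
[{"tx": -0.96, "ty": 0.24, "tz": 0.18, "az": 0.025}, {"tx": -0.94, "ty": 0.28, "tz": 0.2, "az": 0.02}, {"tx": -0.96, "ty": 0.3, "tz": 0.18, "az": 0.025}, {"tx": -0.92, "ty": 0.34, "tz": 0.2, "az": 0.02}, {"tx": -0.92, "ty": 0.38, "tz": 0.2, "az": 0.02}]
[{"tx": -0.9, "ty": 0.4, "tz": 0.18, "az": 0.025}, {"tx": -0.9, "ty": 0.44, "tz": 0.2, "az": 0.02}, {"tx": -0.86, "ty": 0.46, "tz": 0.18, "az": 0.025}, {"tx": -0.86, "ty": 0.49, "tz": 0.2, "az": 0.02}, {"tz": 0.96}]
[{"tz": 0.96}, {"tz": 0.96}]
```

Emit:
{"fn": "step_arm", "kwargs": {"moves": [{"tx":-0.35,"ty":-0.94},{"tx":-0.35,"ty":-0.94},{"tx":-0.35,"ty":-0.94},{"tx":-0.35,"ty":-0.94},{"tx":-0.35,"ty":-0.94}], "gripper": 0.6, "newtons": 60}}

```text
schema error: expected keys tx, ty, tz, ax, ay, az
```

Emit:
{"fn": "step_arm", "kwargs": {"moves": [{"tx":-0.35,"ty":-0.94},{"tx":-0.35,"ty":-0.94},{"tx":-0.35,"ty":-0.94},{"tx":-0.35,"ty":-0.94},{"tx":-0.35,"ty":-0.94}]}}

```text
schema error: expected keys tx, ty, tz, ax, ay, az
```

Emit:
{"fn": "step_arm", "kwargs": {"moves": [{"tx":-0.35,"ty":-0.94},{"tx":-0.35,"ty":-0.94},{"az":0.1},{"az":0.1},{"az":0.1}]}}

```text
schema error: expected keys tx, ty, tz, ax, ay, az
```

Emit:
{"fn": "step_arm", "kwargs": {"moves": [{"az":0.1},{"az":0.1},{"az":0.1},{"az":0.1},{"az":0.1}]}}

```text
schema error: expected keys tx, ty, tz, ax, ay, az
```

All six keys are needed.

Emit:
{"fn": "step_arm", "kwargs": {"moves": [{"tx":-0.35,"ty":-0.94,"tz":0,"ax":0,"ay":0,"az":0},{"tx":-0.35,"ty":-0.94,"tz":0,"ax":0,"ay":0,"az":0},{"tx":-0.35,"ty":-0.94,"tz":0,"ax":0,"ay":0,"az":0},{"tx":-0.35,"ty":-0.94,"tz":0,"ax":0,"ay":0,"az":0},{"tx":-0.35,"ty":-0.94,"tz":0,"ax":0,"ay":0,"az":0}], "gripper": 0.6, "newtons": 60}}

```text
clock: 0.72
eef_pos: [216.7, 459.9, 256.0]
tcp_rot: [-3.141, -0.0, 2.788]
contact_force: [-0.4, -0.8, -0.2]
opening: 0.598
grasp_force: 0.0
```

Emit:
{"fn": "step_arm", "kwargs": {"moves": [{"tx":-0.35,"ty":-0.94,"tz":0,"ax":0,"ay":0,"az":0},{"tx":-0.35,"ty":-0.94,"tz":0,"ax":0,"ay":0,"az":0},{"tx":-0.35,"ty":-0.94,"tz":0,"ax":0,"ay":0,"az":0},{"tx":-0.35,"ty":-0.94,"tz":0,"ax":0,"ay":0,"az":0},{"tx":-0.35,"ty":-0.94,"tz":0,"ax":0,"ay":0,"az":0}]}}

```text
clock: 1.35
eef_pos: [217.0, 334.5, 256.1]
tcp_rot: [-3.141, -0.0, 2.788]
contact_force: [1.0, 0.0, 0.3]
opening: 0.598
grasp_force: 0.0
```

Emit:
{"fn": "step_arm", "kwargs": {"moves": [{"tx":-0.35,"ty":-0.94,"tz":0,"ax":0,"ay":0,"az":0},{"tx":-0.35,"ty":-0.94,"tz":0,"ax":0,"ay":0,"az":0},{"tx":0,"ty":0,"tz":0,"ax":0,"ay":0,"az":0.1},{"tx":0,"ty":0,"tz":0,"ax":0,"ay":0,"az":0.1},{"tx":0,"ty":0,"tz":0,"ax":0,"ay":0,"az":0.1}]}}

```text
clock: 1.98
eef_pos: [217.3, 284.8, 256.3]
tcp_rot: [3.142, -0.0, 2.311]
contact_force: [-0.6, -0.6, 0.7]
opening: 0.598
grasp_force: 0.0
```

Emit:
{"fn": "step_arm", "kwargs": {"moves": [{"tx":0,"ty":0,"tz":0,"ax":0,"ay":0,"az":0.1},{"tx":0,"ty":0,"tz":0,"ax":0,"ay":0,"az":0.1},{"tx":0,"ty":0,"tz":0,"ax":0,"ay":0,"az":0.1},{"tx":0,"ty":0,"tz":0,"ax":0,"ay":0,"az":0.1},{"tx":0,"ty":0,"tz":0,"ax":0,"ay":0,"az":0.1}]}}

```text
clock: 2.6
eef_pos: [217.3, 284.9, 256.2]
tcp_rot: [-3.141, 0.0, 1.526]
contact_force: [-0.1, -0.5, 0.4]
opening: 0.598
grasp_force: 0.0
```

Emit:
{"fn": "step_arm", "kwargs": {"moves": [{"tx":-0.96,"ty":0.58,"tz":0.3,"ax":0,"ay":0,"az":0},{"tx":-0.96,"ty":0.58,"tz":0.3,"ax":0,"ay":0,"az":0},{"tx":-0.96,"ty":0.58,"tz":0.3,"ax":0,"ay":0,"az":0},{"tx":-0.96,"ty":0.58,"tz":0.3,"ax":0,"ay":0,"az":0},{"tx":-0.96,"ty":0.58,"tz":0.3,"ax":0,"ay":0,"az":0}]}}

```text
clock: 3.22
eef_pos: [285.2, 161.4, 218.6]
tcp_rot: [3.141, -0.0, 1.531]
contact_force: [1.3, 0.4, 0.8]
opening: 0.597
grasp_force: 0.0
```

Emit:
{"fn": "step_arm", "kwargs": {"moves": [{"tx":-0.96,"ty":0.58,"tz":0.3,"ax":0,"ay":0,"az":0},{"tx":-0.96,"ty":0.58,"tz":0.3,"ax":0,"ay":0,"az":0},{"tx":-0.96,"ty":0.58,"tz":0.3,"ax":0,"ay":0,"az":0},{"tx":-0.96,"ty":0.58,"tz":0.3,"ax":0,"ay":0,"az":0},{"tx":-0.96,"ty":0.58,"tz":0.3,"ax":0,"ay":0,"az":0}]}}

```text
clock: 3.85
eef_pos: [352.8, 38.6, 181.1]
tcp_rot: [3.141, -0.0, 1.531]
contact_force: [0.2, -0.1, -0.6]
opening: 0.603
grasp_force: 0.0
```

Emit:
{"fn": "step_arm", "kwargs": {"moves": [{"tx":-0.96,"ty":0.58,"tz":0.3,"ax":0,"ay":0,"az":0},{"tx":-0.96,"ty":0.58,"tz":0.3,"ax":0,"ay":0,"az":0},{"tx":-0.96,"ty":0.58,"tz":0.3,"ax":0,"ay":0,"az":0},{"tx":-0.96,"ty":0.58,"tz":0.3,"ax":0,"ay":0,"az":0},{"tx":-0.96,"ty":0.58,"tz":0.3,"ax":0,"ay":0,"az":0}]}}

```text
clock: 4.47
eef_pos: [420.4, -84.1, 143.6]
tcp_rot: [-3.141, -0.0, 1.531]
contact_force: [1.8, 1.3, 1.0]
opening: 0.602
grasp_force: 0.0
```

Emit:
{"fn": "step_arm", "kwargs": {"moves": [{"tx":-0.96,"ty":0.58,"tz":0.3,"ax":0,"ay":0,"az":0},{"tx":-0.96,"ty":0.58,"tz":0.3,"ax":0,"ay":0,"az":0},{"tx":-0.96,"ty":0.58,"tz":0.3,"ax":0,"ay":0,"az":0},{"tx":-0.96,"ty":0.58,"tz":0.3,"ax":0,"ay":0,"az":0},{"tx":-1,"ty":0.58,"tz":0.3,"ax":0,"ay":0,"az":0}]}}

```text
clock: 5.1
eef_pos: [488.0, -207.8, 106.0]
tcp_rot: [-3.141, -0.0, 1.531]
contact_force: [0.5, -0.6, 0.6]
opening: 0.599
grasp_force: 0.0
```

```bash
python3 - <<'E'
from plan import *
np.set_printoptions(precision=1,suppress=True)
s=r.sense();print(s['eef_pos'],s['tcp_rot'],s['contact_force'],s['qpos'])
p,_=grab('side')
t=s['eef_pos'];q=proj('side',[t,[t[0],t[1],t[2]-25],[485.7,-210,18]]);print(q)
cv2.imwrite('pics/a.png',cv2.resize(p[200:340,220:420],None,fx=3,fy=3)[:,:,::-1])
E
```

```text
[ 488.  -207.8  106. ] [-3.1 -0.   1.5] [ 0.5 -0.6  0.6] [-0.4  0.4  2.   0.   0.8 -0.4]
[[297.6 268. ]
 [297.3 278.8]
 [296.2 305.9]]
```

View pics/a.png

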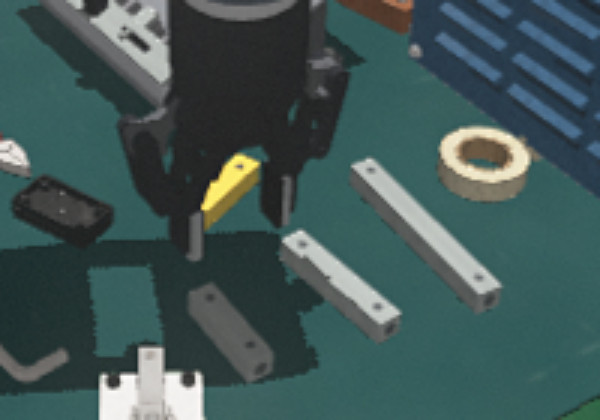

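Emit:
{"fn": "step_arm", "kwargs": {"moves": [{"tx":-0.09,"ty":-0.09,"tz":0.9,"ax":0,"ay":0,"az":0},{"tx":0,"ty":0,"tz":0.9,"ax":0,"ay":0,"az":0},{"tx":0,"ty":0,"tz":0.8,"ax":0,"ay":0,"az":0},{"tx":0,"ty":0,"tz":0.5,"ax":0,"ay":0,"az":0}]}}

```text
clock: 5.65
eef_pos: [485.0, -208.9, 28.0]
tcp_rot: [-3.141, -0.0, 1.531]
contact_force: [-0.7, -0.1, -0.2]
opening: 0.6
grasp_force: 0.0
```

Emit:
{"fn": "step_arm", "kwargs": {"moves": [{"tx":0,"ty":0,"tz":0,"ax":0,"ay":0,"az":0},{"tx":0,"ty":0,"tz":0,"ax":0,"ay":0,"az":0},{"tx":0,"ty":0,"tz":0,"ax":0,"ay":0,"az":0},{"tx":0,"ty":0,"tz":0,"ax":0,"ay":0,"az":0}], "gripper": 0}}

```text
clock: 6.15
eef_pos: [486.2, -209.1, 29.5]
tcp_rot: [3.14, 0.0, 1.531]
contact_force: [0.6, -0.2, 5.1]
opening: 0.191
grasp_force: 59.5
```

Emit:
{"fn": "step_arm", "kwargs": {"moves": [{"tx":0,"ty":0,"tz":-0.8,"ax":0,"ay":0,"az":0},{"tx":0,"ty":0,"tz":-1,"ax":0,"ay":0,"az":0},{"tx":0,"ty":0,"tz":-1,"ax":0,"ay":0,"az":0},{"tx":0,"ty":0,"tz":-1,"ax":0,"ay":0,"az":0},{"tx":0,"ty":0,"tz":-1,"ax":0,"ay":0,"az":0}]}}

```text
clock: 6.78
eef_pos: [485.5, -208.8, 149.8]
tcp_rot: [3.141, 0.0, 1.531]
contact_force: [0.5, 1.0, -0.6]
opening: 0.189
grasp_force: 58.8
```

Emit:
{"fn": "step_arm", "kwargs": {"moves": [{"tx":0,"ty":0,"tz":-0.4,"ax":0,"ay":0,"az":-0.105},{"tx":0,"ty":0,"tz":0,"ax":0,"ay":0,"az":-0.105},{"tx":0,"ty":0,"tz":0,"ax":0,"ay":0,"az":-0.105},{"tx":0,"ty":0,"tz":0,"ax":0,"ay":0,"az":-0.105},{"tx":0,"ty":0,"tz":0,"ax":0,"ay":0,"az":-0.105}]}}

```text
clock: 7.4
eef_pos: [485.5, -208.8, 158.9]
tcp_rot: [-3.142, 0.0, 2.361]
contact_force: [0.5, -0.7, -1.2]
opening: 0.192
grasp_force: 58.8
```

Emit:
{"fn": "step_arm", "kwargs": {"moves": [{"tx":0,"ty":0,"tz":0,"ax":0,"ay":0,"az":-0.105},{"tx":0,"ty":0,"tz":0,"ax":0,"ay":0,"az":-0.105},{"tx":0,"ty":0,"tz":0,"ax":0,"ay":0,"az":-0.105},{"tx":0,"ty":0,"tz":0,"ax":0,"ay":0,"az":-0.105},{"tx":0,"ty":0,"tz":0,"ax":0,"ay":0,"az":-0.105}]}}

```text
clock: 8.02
eef_pos: [485.6, -208.8, 158.9]
tcp_rot: [-3.142, 0.0, -3.097]
contact_force: [-0.5, 0.1, -1.1]
opening: 0.193
grasp_force: 58.8
```

Emit:
{"fn": "step_arm", "kwargs": {"moves": [{"tx":0,"ty":0,"tz":0,"ax":0,"ay":-0.093,"az":0},{"tx":0,"ty":0,"tz":0,"ax":0,"ay":-0.093,"az":0},{"tx":0,"ty":0,"tz":0,"ax":0,"ay":-0.092,"az":0}]}}

```text
clock: 8.4
eef_pos: [486.0, -207.2, 159.0]
tcp_rot: [3.138, 0.418, -3.101]
contact_force: [0.5, 2.1, -0.3]
opening: 0.192
grasp_force: 58.8
```

```bash
python3 - <<'E'
from plan import *
np.set_printoptions(precision=3,suppress=True)
s=r.sense();print(s['eef_pos'],s['tcp_rot'],RB.as_euler('xyz'),s['contact_force'],s['opening'])
R=Ro.from_euler('xyz',s['tcp_rot']);print('turn (units)',(R.inv()*RB).as_rotvec()*2/np.pi)
t=bed(38,-81,49.5+45);print('shift units',R.inv().apply(t-s['eef_pos'])/25,t)
E
```

```text
[ 486.014 -207.245  159.027] [ 3.138  0.418 -3.101] [-3.142  0.436 -3.101] [ 0.518  2.145 -0.29 ] 0.1922954503362402
turn (units) [ 0.003 -0.012  0.   ]
shift units [-3.398  8.29   2.669] [581.857   4.345 133.306]
```

Emit:
{"fn": "step_arm", "kwargs": {"moves": [{"tx":-0.38,"ty":0.92,"tz":0,"ax":0,"ay":0,"az":0},{"tx":-0.38,"ty":0.92,"tz":0,"ax":0,"ay":0,"az":0},{"tx":-0.38,"ty":0.92,"tz":0.3,"ax":0,"ay":0,"az":0},{"tx":-0.38,"ty":0.92,"tz":0.3,"ax":0,"ay":0,"az":0},{"tx":-0.38,"ty":0.92,"tz":0.4,"ax":0,"ay":0,"az":0}]}}

```text
clock: 9.02
eef_pos: [535.4, -89.1, 155.7]
tcp_rot: [3.136, 0.415, -3.101]
contact_force: [-0.9, -0.4, -0.7]
opening: 0.193
grasp_force: 58.8
```

Emit:
{"fn": "step_arm", "kwargs": {"moves": [{"tx":-0.38,"ty":0.92,"tz":0.4,"ax":0,"ay":0,"az":0},{"tx":-0.38,"ty":0.92,"tz":0.4,"ax":0,"ay":0,"az":0},{"tx":-0.38,"ty":0.92,"tz":0.4,"ax":0,"ay":0,"az":0},{"tx":-0.36,"ty":0.92,"tz":0.4,"ax":0,"ay":0,"az":0},{"tx":0,"ty":0,"tz":0,"ax":0,"ay":0,"az":0}]}}

```text
clock: 9.65
eef_pos: [581.8, 5.6, 134.2]
tcp_rot: [3.136, 0.414, -3.099]
contact_force: [-0.2, -0.4, -0.2]
opening: 0.193
grasp_force: 58.9
```

```bash
cat > look.py <<'E'
from bed import *
from plan import *
# bright held-post points in bed frame, both views, against rack features as each camera sees them
def look(save=None):
    s=r.sense();R=Ro.from_euler('xyz',s['tcp_rot']);q=(s['eef_pos']-O)@B
    print('tcp bed',q,'turn err',(R.inv()*RB).as_rotvec()*2/np.pi,s['contact_force'],s['opening'])
    out={}
    for n in('top','side'):
        p,d=grab(n);v,u=np.where(d>0);P=pts(n,np.c_[u,v],d[v,u]);Q=(P-O)@B;c=p[v,u].astype(int)
        k=(c.min(1)>90)&(c.max(1)-c.min(1)<40)&(abs(Q[:,0]-q[0])<90)&(abs(Q[:,1]-q[1])<14)&(abs(Q[:,2]-q[2]+20.5)<16)
        A=Q[k]
        if len(A)>10: print(n,len(A),'x',np.percentile(A[:,0],[1,99]),'y',np.percentile(A[:,1],[2,50,98]),'z',np.percentile(A[:,2],[2,50,98]))
        else: print(n,len(A))
    return q
E
python3 - <<'E'
from look import *
q=look()
p,_=load('side');t,_=load('top')
im=np.zeros((480,790,3),np.uint8)
im[:,:400]=cv2.resize(p[125:245,235:335],(400,480));im[:440,410:790]=cv2.resize(t[125:235,190:285],(380,440))
cv2.imwrite('pics/b.png',im[:,:,::-1])
E
```

```text
tcp bed [ 38.42 -79.74  95.34] turn err [ 0.   -0.01  0.  ] [-0.16 -0.44 -0.16] 0.19304235448167753
top 131 x [49.59 75.01] y [-91.31 -79.39 -68.71] z [68.03 82.75 89.13]
side 187 x [ 1.89 70.97] y [-92.82 -88.38 -70.82] z [67.33 80.66 86.11]
```

View pics/b.png

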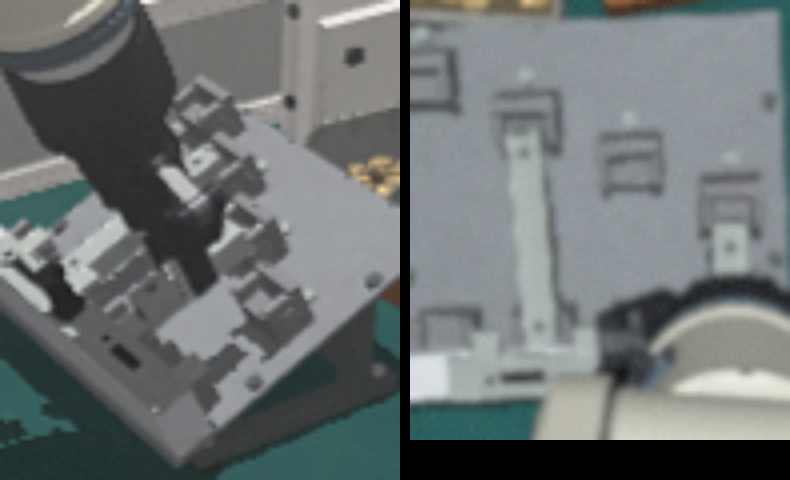

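Emit:
{"fn": "step_arm", "kwargs": {"moves": [{"tx":-0.02,"ty":0,"tz":0.5,"ax":0,"ay":-0.01,"az":0},{"tx":0,"ty":0,"tz":0.5,"ax":0,"ay":0,"az":0},{"tx":0,"ty":0,"tz":0.4,"ax":0,"ay":0,"az":0},{"tx":0,"ty":0,"tz":0.2,"ax":0,"ay":0,"az":0},{"tx":0,"ty":0,"tz":0,"ax":0,"ay":0,"az":0}]}}

```text
clock: 10.38
eef_pos: [598.4, 5.1, 97.7]
tcp_rot: [3.136, 0.429, -3.101]
contact_force: [-0.1, 0.4, -0.4]
opening: 0.192
grasp_force: 58.9
```

Emit:
{"fn": "step_arm", "kwargs": {"moves": [{"tx":0,"ty":0,"tz":0.08,"ax":0,"ay":0,"az":0},{"tx":0,"ty":0,"tz":0.06,"ax":0,"ay":0,"az":0},{"tx":0,"ty":0,"tz":0.04,"ax":0,"ay":0,"az":0},{"tx":0,"ty":0,"tz":0,"ax":0,"ay":0,"az":0}]}}

```text
clock: 10.88
eef_pos: [600.3, 5.3, 94.1]
tcp_rot: [3.136, 0.43, -3.101]
contact_force: [0.1, 0.5, -0.4]
opening: 0.192
grasp_force: 58.9
```

```bash
python3 -c "
from look import *
look()"
```

```text
tcp bed [ 38.21 -80.74  51.16] turn err [ 0. -0.  0.] [ 0.14  0.5  -0.44] 0.19184654774063462
top 231 x [49.07 87.21] y [-93.48 -80.47 -67.3 ] z [19.03 34.93 41.74]
side 228 x [-28.36  82.8 ] y [-94.45 -86.55 -68.1 ] z [19.53 36.04 46.37]
```

Emit:
{"fn": "step_arm", "kwargs": {"moves": [{"tx":0,"ty":0,"tz":0.05,"ax":0,"ay":0,"az":0},{"tx":0,"ty":0,"tz":0.05,"ax":0,"ay":0,"az":0},{"tx":0,"ty":0,"tz":0.05,"ax":0,"ay":0,"az":0},{"tx":0,"ty":0,"tz":0,"ax":0,"ay":0,"az":0}]}}

```text
clock: 11.48
eef_pos: [601.0, 5.4, 92.8]
tcp_rot: [3.135, 0.431, -3.101]
contact_force: [-26.2, -2.0, 41.3]
opening: 0.194
grasp_force: 65.3
```

```bash
python3 -c "
from look import *
look()"
```

```text
tcp bed [ 38.23 -80.76  49.67] turn err [ 0. -0.  0.] [-26.21  -2.01  41.28] 0.1937812578622753
top 225 x [49.34 87.34] y [-93.5  -80.19 -67.36] z [18.77 34.06 40.67]
side 202 x [-28.35  82.96] y [-93.78 -87.   -67.62] z [15.66 34.1  42.09]
```

Emit:
{"fn": "step_arm", "kwargs": {"moves": [{"tx":0,"ty":0,"tz":-0.05,"ax":0,"ay":0,"az":0}]}}

```text
clock: 11.7
eef_pos: [600.9, 5.3, 93.0]
tcp_rot: [3.136, 0.431, -3.101]
contact_force: [-3.7, -0.7, 3.9]
opening: 0.192
grasp_force: 59.6
```

Emit:
{"fn": "step_arm", "kwargs": {"moves": [{"tx":0,"ty":0,"tz":0,"ax":0,"ay":0,"az":0},{"tx":0,"ty":0,"tz":0,"ax":0,"ay":0,"az":0}], "gripper": 0.45}}

```text
clock: 11.95
eef_pos: [601.6, 5.4, 91.8]
tcp_rot: [3.136, 0.43, -3.101]
contact_force: [-0.2, 0.1, 0.9]
opening: 0.447
grasp_force: 0.0
```

Emit:
{"fn": "step_arm", "kwargs": {"moves": [{"tx":0,"ty":0,"tz":-0.5,"ax":0,"ay":0,"az":0},{"tx":0,"ty":0,"tz":-0.8,"ax":0,"ay":0,"az":0},{"tx":0,"ty":0,"tz":-1,"ax":0,"ay":0,"az":0},{"tx":0,"ty":-1,"tz":-1,"ax":0,"ay":0,"az":0},{"tx":0,"ty":-1,"tz":0,"ax":0,"ay":0,"az":0}]}}

```text
clock: 12.58
eef_pos: [569.5, -46.8, 169.0]
tcp_rot: [3.136, 0.433, -3.1]
contact_force: [0.5, -0.6, -0.4]
opening: 0.452
grasp_force: 0.0
```

Emit:
{"fn": "step_arm", "kwargs": {"moves": [{"tx":0,"ty":-1,"tz":0,"ax":0,"ay":0.093,"az":0},{"tx":0,"ty":-1,"tz":0,"ax":0,"ay":0.093,"az":0},{"tx":0,"ty":-1,"tz":0,"ax":0,"ay":0.1,"az":0},{"tx":0,"ty":-1,"tz":0,"ax":0,"ay":0,"az":0.1},{"tx":0,"ty":0,"tz":0,"ax":0,"ay":0,"az":0.1}]}}

```text
clock: 13.2
eef_pos: [573.7, -148.0, 166.2]
tcp_rot: [-3.14, -0.02, 2.863]
contact_force: [-0.0, -0.4, -0.3]
opening: 0.449
grasp_force: 0.0
```

```bash
cat > chk.py <<'E'
from look import *
def chk():
    for n in('top','side'):
        p,d=grab(n);v,u=np.where(d>0);P=pts(n,np.c_[u,v],d[v,u]);Q=(P-O)@B
        for nm,yc,g in(('145',81,153),('120',27,128),('95',-27,103),('70',-81,78)):
            A=Q[(abs(Q[:,1]-yc)<14)&(Q[:,0]>18)&(Q[:,0]<g+2)&(Q[:,2]>34)&(Q[:,2]<60)]
            if len(A)<20: continue
            f=np.polyfit(A[:,0],A[:,2],1);h=np.polyfit(A[:,0],A[:,1],1)
            print(n,nm,len(A),'x',np.percentile(A[:,0],[1,99]),'y',np.percentile(A[:,1],[2,50,98]),'z',np.median(A[:,2]),'slopes deg',np.degrees(f[0]),np.degrees(h[0]))
E
python3 -c "
from chk import *
chk();s=r.sense();print(s['eef_pos'],s['tcp_rot'])"
```

```text
top 120 409 x [ 19.25 121.11] y [19.06 27.74 36.73] z 37.94032052665203 slopes deg -0.11952402410974676 -0.20138717949059998
top 70 218 x [19.2  75.09] y [-88.54 -79.89 -71.17] z 38.0669259411104 slopes deg -0.8611095734717528 0.013109256591659405
side 120 247 x [ 19.42 116.43] y [16.03 24.97 35.54] z 37.46084670080423 slopes deg -0.007494055272281822 -0.012923169295104717
side 70 162 x [19.48 71.93] y [-91.44 -82.39 -72.41] z 37.71352401619461 slopes deg -0.36021756915638564 0.9899072224798176
[ 573.22 -146.84  166.23] [-3.14 -0.02  2.87]
```

Emit:
{"fn": "step_arm", "kwargs": {"moves": [{"tx":0,"ty":0,"tz":0,"ax":0,"ay":-0.013,"az":0},{"tx":0,"ty":0,"tz":0,"ax":0,"ay":0,"az":0.1},{"tx":0,"ty":0,"tz":0,"ax":0,"ay":0,"az":0.1},{"tx":0,"ty":0,"tz":0,"ax":0,"ay":0,"az":0.1},{"tx":0,"ty":0,"tz":0,"ax":0,"ay":0,"az":0.1}], "gripper": 0.5}}

```text
clock: 13.92
eef_pos: [573.2, -145.9, 166.3]
tcp_rot: [3.142, 0.002, 2.241]
contact_force: [-0.2, -0.6, 0.4]
opening: 0.498
grasp_force: 0.0
```

Emit:
{"fn": "step_arm", "kwargs": {"moves": [{"tx":0,"ty":0,"tz":0,"ax":0,"ay":0,"az":0.1},{"tx":0,"ty":0,"tz":0,"ax":0,"ay":0,"az":0.1},{"tx":0,"ty":0,"tz":0,"ax":0,"ay":0,"az":0.1},{"tx":0,"ty":0,"tz":0,"ax":0,"ay":0,"az":0.08},{"tx":-0.8,"ty":-0.14,"tz":0.8,"ax":0,"ay":0,"az":0}]}}

```text
clock: 14.55
eef_pos: [572.5, -166.3, 147.1]
tcp_rot: [3.138, 0.002, 1.65]
contact_force: [-0.7, 0.1, 0.1]
opening: 0.5
grasp_force: 0.0
```

Emit:
{"fn": "step_arm", "kwargs": {"moves": [{"tx":-0.9,"ty":-0.14,"tz":0.8,"ax":0,"ay":0,"az":0},{"tx":-0.9,"ty":-0.14,"tz":0.8,"ax":0,"ay":0,"az":0},{"tx":0,"ty":0,"tz":0,"ax":0,"ay":0,"az":0}]}}

```text
clock: 14.92
eef_pos: [566.0, -213.9, 103.3]
tcp_rot: [-3.138, -0.001, 1.643]
contact_force: [-0.2, -0.1, 0.1]
opening: 0.5
grasp_force: 0.0
```

```bash
cat > to.py <<'E'
from plan import *
import sys
# shift/turn (tool units) to world x y z yaw, tool down
def to(x,y,z,yaw):
    s=r.sense();R=Ro.from_euler('xyz',s['tcp_rot']);print(s['clock'],np.round(s['eef_pos'],1),np.round(s['tcp_rot'],3))
    print('shift',np.round(R.inv().apply(np.array([x,y,z])-s['eef_pos'])/25,3),'turn',np.round((R.inv()*down(yaw)).as_rotvec()*2/np.pi,3))
def tobed(x,y,z):
    s=r.sense();R=Ro.from_euler('xyz',s['tcp_rot']);print(s['clock'],np.round((s['eef_pos']-O)@B,1),s['contact_force'])
    print('shift',np.round(R.inv().apply(bed(x,y,z)-s['eef_pos'])/25,3),'turn',np.round((R.inv()*RB).as_rotvec()*2/np.pi,3))
if __name__=='__main__':
    a=list(map(float,sys.argv[1:])); (to if len(a)==4 else tobed)(*a)
E
python3 to.py 567.2 -212.3 30 94
```

```text
14.925 [ 566.  -213.9  103.3] [-3.138e+00 -1.000e-03  1.643e+00]
shift [0.06  0.062 2.933] turn [-0.002 -0.     0.002]
```

Emit:
{"fn": "step_arm", "kwargs": {"moves": [{"tx":0.06,"ty":0.06,"tz":0.9,"ax":0,"ay":0,"az":0},{"tx":0,"ty":0,"tz":0.9,"ax":0,"ay":0,"az":0},{"tx":0,"ty":0,"tz":0.7,"ax":0,"ay":0,"az":0},{"tx":0,"ty":0,"tz":0.42,"ax":0,"ay":0,"az":0},{"tx":0,"ty":0,"tz":0,"ax":0,"ay":0,"az":0}]}}

```text
clock: 15.55
eef_pos: [568.9, -210.3, 32.4]
tcp_rot: [-3.141, 0.0, 1.645]
contact_force: [0.3, -0.1, -0.6]
opening: 0.503
grasp_force: 0.0
```

Emit:
{"fn": "step_arm", "kwargs": {"moves": [{"tx":0,"ty":0,"tz":0,"ax":0,"ay":0,"az":0},{"tx":0,"ty":0,"tz":0,"ax":0,"ay":0,"az":0},{"tx":0,"ty":0,"tz":0,"ax":0,"ay":0,"az":0},{"tx":0,"ty":0,"tz":0,"ax":0,"ay":0,"az":0}], "gripper": 0}}

```text
clock: 16.05
eef_pos: [569.9, -210.7, 34.0]
tcp_rot: [3.14, 0.002, 1.645]
contact_force: [-0.2, -0.7, 6.2]
opening: 0.183
grasp_force: 59.5
```

Emit:
{"fn": "step_arm", "kwargs": {"moves": [{"tx":0,"ty":0,"tz":-0.8,"ax":0,"ay":0,"az":0},{"tx":0,"ty":0,"tz":-1,"ax":0,"ay":0,"az":0},{"tx":0,"ty":0,"tz":-1,"ax":0,"ay":0,"az":0},{"tx":0,"ty":0,"tz":-1,"ax":0,"ay":0,"az":0},{"tx":0,"ty":0,"tz":-1,"ax":0,"ay":0,"az":0}]}}

```text
clock: 16.68
eef_pos: [569.2, -210.3, 155.1]
tcp_rot: [3.141, 0.001, 1.645]
contact_force: [-0.1, 0.7, -1.5]
opening: 0.188
grasp_force: 58.8
```

Emit:
{"fn": "step_arm", "kwargs": {"moves": [{"tx":0,"ty":0,"tz":-0.6,"ax":0,"ay":0,"az":-0.1},{"tx":0,"ty":0,"tz":0,"ax":0,"ay":0,"az":-0.1},{"tx":0,"ty":0,"tz":0,"ax":0,"ay":0,"az":-0.1},{"tx":0,"ty":0,"tz":0,"ax":0,"ay":0,"az":-0.1},{"tx":0,"ty":0,"tz":0,"ax":0,"ay":0,"az":-0.1}]}}

```text
clock: 17.3
eef_pos: [569.1, -210.4, 169.3]
tcp_rot: [-3.141, 0.001, 2.436]
contact_force: [-0.3, -0.1, -0.7]
opening: 0.186
grasp_force: 58.8
```

Emit:
{"fn": "step_arm", "kwargs": {"moves": [{"tx":0,"ty":0,"tz":0,"ax":0,"ay":0,"az":-0.1},{"tx":0,"ty":0,"tz":0,"ax":0,"ay":0,"az":-0.1},{"tx":0,"ty":0,"tz":0,"ax":0,"ay":0,"az":-0.1},{"tx":0,"ty":0,"tz":0,"ax":0,"ay":0,"az":-0.1},{"tx":0,"ty":0,"tz":0,"ax":0,"ay":0,"az":-0.085}]}}

```text
clock: 17.92
eef_pos: [569.1, -210.4, 169.3]
tcp_rot: [-3.14, 0.001, -3.086]
contact_force: [0.3, 0.9, -1.5]
opening: 0.189
grasp_force: 58.8
```

Emit:
{"fn": "step_arm", "kwargs": {"moves": [{"tx":0,"ty":0,"tz":0,"ax":0,"ay":-0.095,"az":0},{"tx":0,"ty":0,"tz":0,"ax":0,"ay":-0.095,"az":0},{"tx":0,"ty":0,"tz":0,"ax":0,"ay":-0.095,"az":0},{"tx":0,"ty":0,"tz":0,"ax":0,"ay":0,"az":0}]}}

```text
clock: 18.42
eef_pos: [567.0, -209.7, 168.0]
tcp_rot: [3.14, 0.444, -3.093]
contact_force: [-0.1, 0.9, -1.8]
opening: 0.19
grasp_force: 58.9
```

```bash
python3 to.py 51.5 -26 95
```

```text
18.425 [  31.4 -294.3  135.9] [-0.07660685  0.92051157 -1.77270391]
shift [-0.871 10.717  1.7  ] turn [0.003 0.005 0.005]
```

Emit:
{"fn": "step_arm", "kwargs": {"moves": [{"tx":-0.07,"ty":0.97,"tz":0,"ax":0,"ay":0.004,"az":0.004},{"tx":-0.07,"ty":0.97,"tz":0,"ax":0,"ay":0,"az":0},{"tx":-0.07,"ty":0.97,"tz":0,"ax":0,"ay":0,"az":0},{"tx":-0.07,"ty":0.97,"tz":0,"ax":0,"ay":0,"az":0},{"tx":-0.07,"ty":0.97,"tz":0,"ax":0,"ay":0,"az":0}]}}

```text
clock: 19.05
eef_pos: [572.7, -87.9, 173.2]
tcp_rot: [3.14, 0.438, -3.097]
contact_force: [0.9, -0.5, 0.2]
opening: 0.193
grasp_force: 58.9
```

Emit:
{"fn": "step_arm", "kwargs": {"moves": [{"tx":-0.07,"ty":0.97,"tz":0,"ax":0,"ay":0,"az":0},{"tx":-0.07,"ty":0.97,"tz":0,"ax":0,"ay":0,"az":0},{"tx":-0.07,"ty":0.97,"tz":0.3,"ax":0,"ay":0,"az":0},{"tx":-0.07,"ty":0.97,"tz":0.4,"ax":0,"ay":0,"az":0},{"tx":-0.07,"ty":0.97,"tz":0.4,"ax":0,"ay":0,"az":0}]}}

```text
clock: 19.68
eef_pos: [587.2, 34.3, 152.1]
tcp_rot: [3.141, 0.439, -3.097]
contact_force: [0.4, -0.3, -1.1]
opening: 0.188
grasp_force: 58.9
```

Emit:
{"fn": "step_arm", "kwargs": {"moves": [{"tx":-0.07,"ty":0.97,"tz":0.4,"ax":0,"ay":0,"az":0},{"tx":0,"ty":0,"tz":0,"ax":0,"ay":0,"az":0},{"tx":0,"ty":0,"tz":0,"ax":0,"ay":0,"az":0}]}}

```text
clock: 20.05
eef_pos: [591.1, 57.8, 143.5]
tcp_rot: [3.14, 0.439, -3.097]
contact_force: [-0.7, -0.1, -0.5]
opening: 0.189
grasp_force: 58.9
```

```bash
sed -i 's/\[:,2\]-q\[2\]+20.5)<16/[:,2]-q[2]+24)<15/' look.py; python3 -c "
from look import *
look()"; python3 to.py 50 -26 60
```

```text
tcp bed [ 52.59 -27.93  98.96] turn err [0. 0. 0.] [-0.72 -0.09 -0.5 ] 0.18913447670510772
top 213 x [ 61.91 103.06] y [-36.36 -27.54 -18.4 ] z [67.53 82.45 86.02]
side 331 x [ 5.5  99.31] y [-39.74 -35.46 -19.01] z [65.22 80.13 84.88]
20.15 [ 52.3 -28.5  99. ] [ 0.15886162  0.04164928 -1.09114575]
shift [0.098 0.093 1.561] turn [0.002 0.002 0.002]
```

Emit:
{"fn": "step_arm", "kwargs": {"moves": [{"tx":0.1,"ty":0.045,"tz":0.4,"ax":0,"ay":0,"az":0},{"tx":0,"ty":0,"tz":0.4,"ax":0,"ay":0,"az":0},{"tx":0,"ty":0,"tz":0.4,"ax":0,"ay":0,"az":0},{"tx":0,"ty":0,"tz":0.3,"ax":0,"ay":0,"az":0},{"tx":0,"ty":0,"tz":0.1,"ax":0,"ay":0,"az":0}]}}

```text
clock: 20.78
eef_pos: [605.0, 59.7, 104.7]
tcp_rot: [3.139, 0.439, -3.097]
contact_force: [-0.2, -0.7, -1.3]
opening: 0.19
grasp_force: 58.9
```

Emit:
{"fn": "step_arm", "kwargs": {"moves": [{"tx":0,"ty":0,"tz":0.06,"ax":0,"ay":0,"az":0},{"tx":0,"ty":0,"tz":0.06,"ax":0,"ay":0,"az":0},{"tx":0,"ty":0,"tz":0.04,"ax":0,"ay":0,"az":0},{"tx":0,"ty":0,"tz":0,"ax":0,"ay":0,"az":0}]}}

```text
clock: 21.28
eef_pos: [606.8, 59.8, 102.1]
tcp_rot: [3.139, 0.44, -3.097]
contact_force: [0.5, -0.1, -1.0]
opening: 0.188
grasp_force: 58.9
```

```bash
python3 to.py 50 -26 54.5
```

```text
21.275 [ 49.4 -26.5  54.7] [ 0.45506331 -0.1021055  -0.9510837 ]
shift [-0.025  0.022  0.009] turn [0.003 0.002 0.002]
```

Not touching yet; a bit more in small rows.

Emit:
{"fn": "step_arm", "kwargs": {"moves": [{"tx":0,"ty":0,"tz":0.03,"ax":0,"ay":0,"az":0},{"tx":0,"ty":0,"tz":0,"ax":0,"ay":0,"az":0}]}}

```text
clock: 21.52
eef_pos: [607.0, 59.9, 101.7]
tcp_rot: [3.139, 0.44, -3.097]
contact_force: [-3.9, 0.4, 6.0]
opening: 0.189
grasp_force: 59.8
```

Emit:
{"fn": "step_arm", "kwargs": {"moves": [{"tx":0,"ty":0,"tz":0.02,"ax":0,"ay":0,"az":0},{"tx":0,"ty":0,"tz":0,"ax":0,"ay":0,"az":0}]}}

```text
clock: 21.78
eef_pos: [607.1, 59.9, 101.7]
tcp_rot: [3.139, 0.44, -3.097]
contact_force: [-9.5, -0.2, 13.0]
opening: 0.186
grasp_force: 61.0
```

Emit:
{"fn": "step_arm", "kwargs": {"moves": [{"tx":0,"ty":0,"tz":-0.02,"ax":0,"ay":0,"az":0},{"tx":0,"ty":0,"tz":0,"ax":0,"ay":0,"az":0},{"tx":0,"ty":0,"tz":0,"ax":0,"ay":0,"az":0}], "gripper": 0.45}}

```text
clock: 22.15
eef_pos: [607.2, 59.9, 101.3]
tcp_rot: [3.139, 0.44, -3.097]
contact_force: [-0.2, -0.7, 0.5]
opening: 0.448
grasp_force: 0.0
```

Emit:
{"fn": "step_arm", "kwargs": {"moves": [{"tx":0,"ty":0,"tz":-0.5,"ax":0,"ay":0,"az":0},{"tx":0,"ty":0,"tz":-0.8,"ax":0,"ay":0,"az":0},{"tx":0,"ty":0,"tz":-1,"ax":0,"ay":0,"az":0},{"tx":0,"ty":-1,"tz":-1,"ax":0,"ay":0,"az":0},{"tx":0,"ty":-1,"tz":0,"ax":0,"ay":0,"az":0}]}}

```text
clock: 22.78
eef_pos: [574.5, 8.0, 178.5]
tcp_rot: [3.139, 0.443, -3.096]
contact_force: [1.3, -0.4, -0.7]
opening: 0.45
grasp_force: 0.0
```

Emit:
{"fn": "step_arm", "kwargs": {"moves": [{"tx":0,"ty":-1,"tz":0,"ax":0,"ay":0,"az":0},{"tx":0,"ty":-1,"tz":0,"ax":0,"ay":0,"az":0},{"tx":0,"ty":-1,"tz":0,"ax":0,"ay":0.093,"az":0},{"tx":0,"ty":-1,"tz":0,"ax":0,"ay":0.093,"az":0},{"tx":0,"ty":-1,"tz":0,"ax":0,"ay":0.093,"az":0}]}}

```text
clock: 23.4
eef_pos: [579.9, -117.7, 177.2]
tcp_rot: [3.14, -0.002, -3.097]
contact_force: [0.7, 0.9, 0.2]
opening: 0.449
grasp_force: 0.0
```

Emit:
{"fn": "step_arm", "kwargs": {"moves": [{"tx":0,"ty":-1,"tz":0,"ax":0,"ay":0,"az":0.107},{"tx":0,"ty":-1,"tz":0,"ax":0,"ay":0,"az":0.107},{"tx":0,"ty":0,"tz":0,"ax":0,"ay":0,"az":0.107},{"tx":0,"ty":0,"tz":0,"ax":0,"ay":0,"az":0.107},{"tx":0,"ty":0,"tz":0,"ax":0,"ay":0,"az":0.107}]}}

```text
clock: 24.02
eef_pos: [577.8, -166.5, 176.1]
tcp_rot: [3.139, -0.001, 2.341]
contact_force: [-0.8, 0.7, 0.0]
opening: 0.451
grasp_force: 0.0
```

Emit:
{"fn": "step_arm", "kwargs": {"moves": [{"tx":0,"ty":0,"tz":0,"ax":0,"ay":0,"az":0.107},{"tx":0,"ty":0,"tz":0,"ax":0,"ay":0,"az":0.107},{"tx":0,"ty":0,"tz":0,"ax":0,"ay":0,"az":0.107},{"tx":0,"ty":0,"tz":0,"ax":0,"ay":0,"az":0.107},{"tx":0,"ty":0,"tz":0,"ax":0,"ay":0,"az":0.107}], "gripper": 0.5}}

```text
clock: 24.65
eef_pos: [577.8, -166.3, 176.1]
tcp_rot: [3.14, -0.003, 1.501]
contact_force: [0.8, 0.2, -0.3]
opening: 0.5
grasp_force: 0.0
```

```bash
python3 -c "
from chk import *
chk()"; python3 to.py 645.2 -201.2 100 86
```

```text
top 120 406 x [ 18.97 120.98] y [19.15 27.77 36.68] z 38.260842203833896 slopes deg 0.04216197483441233 -0.3298026759326787
top 95 315 x [19.8  99.47] y [-34.54 -25.82 -17.17] z 38.08599993323495 slopes deg -0.09520135122842342 0.10129027402029508
top 70 216 x [19.37 75.01] y [-88.53 -79.93 -71.28] z 38.19414662059532 slopes deg -0.5159153721006725 0.4307005045214345
side 120 248 x [ 18.98 117.09] y [16.22 24.57 36.76] z 37.34814343064366 slopes deg -0.14647644465638882 0.20578727232752075
side 95 199 x [18.66 93.58] y [-36.83 -28.4  -17.5 ] z 37.36556058696374 slopes deg 0.22936280745042925 1.8805262496622217
side 70 136 x [18.83 64.27] y [-91.44 -82.27 -72.17] z 37.704452939871004 slopes deg 1.055733925004328 1.5071702530508946
24.75 [ 577.9 -166.4  176. ] [ 3.140e+00 -3.000e-03  1.504e+00]
shift [-1.219  2.776  3.043] turn [ 0.001 -0.002  0.002]
```

Emit:
{"fn": "step_arm", "kwargs": {"moves": [{"tx":-0.3,"ty":0.7,"tz":0.7,"ax":0,"ay":0,"az":0},{"tx":-0.3,"ty":0.7,"tz":0.8,"ax":0,"ay":0,"az":0},{"tx":-0.3,"ty":0.7,"tz":0.8,"ax":0,"ay":0,"az":0},{"tx":-0.32,"ty":0.68,"tz":0.8,"ax":0,"ay":0,"az":0},{"tx":0,"ty":0,"tz":0,"ax":0,"ay":0,"az":0}]}}

```text
clock: 25.38
eef_pos: [645.2, -201.3, 96.6]
tcp_rot: [-3.141, -0.003, 1.51]
contact_force: [-0.8, 0.6, 1.2]
opening: 0.502
grasp_force: 0.0
```

```bash
python3 to.py 645.2 -201.2 31 86
```

```text
25.375 [ 645.2 -201.3   96.6] [-3.141e+00 -3.000e-03  1.510e+00]
shift [-0.003  0.003  2.626] turn [-0.001 -0.002  0.005]
```

Emit:
{"fn": "step_arm", "kwargs": {"moves": [{"tx":0,"ty":0,"tz":0.8,"ax":0,"ay":0,"az":0},{"tx":0,"ty":0,"tz":0.8,"ax":0,"ay":0,"az":0},{"tx":0,"ty":0,"tz":0.7,"ax":0,"ay":0,"az":0},{"tx":0,"ty":0,"tz":0.33,"ax":0,"ay":0,"az":0},{"tx":0,"ty":0,"tz":0,"ax":0,"ay":0,"az":0}]}}

```text
clock: 26.0
eef_pos: [645.1, -200.9, 31.3]
tcp_rot: [-3.141, -0.003, 1.506]
contact_force: [0.2, -0.6, -0.4]
opening: 0.501
grasp_force: 0.0
```

Emit:
{"fn": "step_arm", "kwargs": {"moves": [{"tx":0,"ty":0,"tz":0,"ax":0,"ay":0,"az":0},{"tx":0,"ty":0,"tz":0,"ax":0,"ay":0,"az":0},{"tx":0,"ty":0,"tz":0,"ax":0,"ay":0,"az":0},{"tx":0,"ty":0,"tz":0,"ax":0,"ay":0,"az":0}], "gripper": 0, "newtons": 80}}

```text
clock: 26.5
eef_pos: [646.3, -201.3, 33.2]
tcp_rot: [3.139, -0.002, 1.506]
contact_force: [-0.7, 1.6, 5.9]
opening: 0.18
grasp_force: 79.4
```

Emit:
{"fn": "step_arm", "kwargs": {"moves": [{"tx":0,"ty":0,"tz":-0.8,"ax":0,"ay":0,"az":0},{"tx":0,"ty":0,"tz":-1,"ax":0,"ay":0,"az":0},{"tx":0,"ty":0,"tz":-1,"ax":0,"ay":0,"az":0},{"tx":0,"ty":0,"tz":-1,"ax":0,"ay":0,"az":0},{"tx":0,"ty":0,"tz":-1,"ax":0,"ay":0,"az":0}]}}

```text
clock: 27.12
eef_pos: [645.3, -201.3, 154.0]
tcp_rot: [3.14, -0.002, 1.506]
contact_force: [0.4, 0.4, -1.6]
opening: 0.178
grasp_force: 78.4
```

Emit:
{"fn": "step_arm", "kwargs": {"moves": [{"tx":0,"ty":0,"tz":-1,"ax":0,"ay":0,"az":-0.107},{"tx":0,"ty":0,"tz":-0.2,"ax":0,"ay":0,"az":-0.107},{"tx":0,"ty":0,"tz":0,"ax":0,"ay":0,"az":-0.107},{"tx":0,"ty":0,"tz":0,"ax":0,"ay":0,"az":-0.107},{"tx":0,"ty":0,"tz":0,"ax":0,"ay":0,"az":-0.107}]}}

```text
clock: 27.75
eef_pos: [645.2, -201.4, 183.2]
tcp_rot: [3.139, -0.001, 2.352]
contact_force: [0.6, 0.2, -1.8]
opening: 0.181
grasp_force: 78.5
```

Emit:
{"fn": "step_arm", "kwargs": {"moves": [{"tx":0,"ty":0,"tz":0,"ax":0,"ay":0,"az":-0.107},{"tx":0,"ty":0,"tz":0,"ax":0,"ay":0,"az":-0.107},{"tx":0,"ty":0,"tz":0,"ax":0,"ay":0,"az":-0.107},{"tx":0,"ty":0,"tz":0,"ax":0,"ay":0,"az":-0.107},{"tx":0,"ty":0,"tz":0,"ax":0,"ay":0,"az":-0.107}]}}

```text
clock: 28.38
eef_pos: [645.2, -201.4, 183.2]
tcp_rot: [3.139, 0.001, -3.091]
contact_force: [0.0, 0.4, -2.2]
opening: 0.181
grasp_force: 78.5
```

Emit:
{"fn": "step_arm", "kwargs": {"moves": [{"tx":0,"ty":0,"tz":0,"ax":0,"ay":-0.093,"az":0},{"tx":0,"ty":0,"tz":0,"ax":0,"ay":-0.093,"az":0},{"tx":0,"ty":0,"tz":0,"ax":0,"ay":-0.093,"az":0},{"tx":0,"ty":0,"tz":0,"ax":0,"ay":0,"az":0}]}}

```text
clock: 28.88
eef_pos: [642.8, -201.1, 181.9]
tcp_rot: [3.137, 0.437, -3.099]
contact_force: [-0.2, 0.1, -1.4]
opening: 0.183
grasp_force: 78.5
```

```bash
python3 to.py 76.5 81 115
```

```text
28.875 [ 106.3 -288.7  116.2] [-0.21630373  0.09672967 -1.35480465]
shift [ 1.161 14.79   0.13 ] turn [0.003 0.    0.001]
```

Emit:
{"fn": "step_arm", "kwargs": {"moves": [{"tx":0.08,"ty":0.98,"tz":0,"ax":0,"ay":0,"az":0},{"tx":0.08,"ty":0.98,"tz":0,"ax":0,"ay":0,"az":0},{"tx":0.08,"ty":0.98,"tz":0,"ax":0,"ay":0,"az":0},{"tx":0.08,"ty":0.98,"tz":0,"ax":0,"ay":0,"az":0},{"tx":0.08,"ty":0.98,"tz":0,"ax":0,"ay":0,"az":0}]}}

```text
clock: 29.5
eef_pos: [631.9, -78.5, 179.2]
tcp_rot: [3.139, 0.438, -3.097]
contact_force: [-0.7, -0.4, -2.4]
opening: 0.181
grasp_force: 78.6
```

Emit:
{"fn": "step_arm", "kwargs": {"moves": [{"tx":0.08,"ty":0.98,"tz":0,"ax":0,"ay":0,"az":0},{"tx":0.08,"ty":0.98,"tz":0,"ax":0,"ay":0,"az":0},{"tx":0.08,"ty":0.98,"tz":0,"ax":0,"ay":0,"az":0},{"tx":0.08,"ty":0.98,"tz":0,"ax":0,"ay":0,"az":0},{"tx":0.08,"ty":0.98,"tz":0,"ax":0,"ay":0,"az":0}]}}

```text
clock: 30.12
eef_pos: [617.4, 43.4, 175.3]
tcp_rot: [3.141, 0.438, -3.097]
contact_force: [0.1, -0.3, -2.4]
opening: 0.178
grasp_force: 78.6
```

Emit:
{"fn": "step_arm", "kwargs": {"moves": [{"tx":0.08,"ty":0.98,"tz":0,"ax":0,"ay":0,"az":0},{"tx":0.08,"ty":0.98,"tz":0,"ax":0,"ay":0,"az":0},{"tx":0.08,"ty":0.98,"tz":0,"ax":0,"ay":0,"az":0},{"tx":0.08,"ty":0.98,"tz":0,"ax":0,"ay":0,"az":0},{"tx":0.08,"ty":0.98,"tz":0,"ax":0,"ay":0,"az":0}]}}

```text
clock: 30.75
eef_pos: [603.0, 165.4, 171.5]
tcp_rot: [-3.141, 0.44, -3.098]
contact_force: [-0.4, 0.8, -1.9]
opening: 0.181
grasp_force: 78.6
```

Emit:
{"fn": "step_arm", "kwargs": {"moves": [{"tx":0,"ty":0,"tz":0.3,"ax":0,"ay":0,"az":0},{"tx":0,"ty":0,"tz":0.3,"ax":0,"ay":0,"az":0},{"tx":0,"ty":0,"tz":0,"ax":0,"ay":0,"az":0},{"tx":0,"ty":0,"tz":0,"ax":0,"ay":0,"az":0}]}}

```text
clock: 31.25
eef_pos: [608.1, 164.0, 156.5]
tcp_rot: [3.14, 0.439, -3.098]
contact_force: [0.4, -0.3, -2.1]
opening: 0.177
grasp_force: 78.6
```

```bash
python3 -c "
from look import *
look()"; python3 to.py 76.5 81.5 54
```

```text
tcp bed [ 77.41  77.48 101.76] turn err [0. 0. 0.] [ 0.45 -0.34 -2.13] 0.17658180668202947
top 348 x [ 84.59 150.43] y [68.73 76.59 86.85] z [74.69 86.59 90.12]
side 491 x [  3.09 145.16] y [65.58 70.14 85.61] z [69.29 83.45 88.31]
31.35 [ 77.5  77.7 102. ] [-0.27366721 -1.64419033 -2.06465849]
shift [0.047 0.145 1.921] turn [0.002 0.002 0.002]
```

Emit:
{"fn": "step_arm", "kwargs": {"moves": [{"tx":-0.02,"ty":0.15,"tz":0.3,"ax":0,"ay":0,"az":0},{"tx":0,"ty":0,"tz":0.4,"ax":0,"ay":0,"az":0},{"tx":0,"ty":0,"tz":0.4,"ax":0,"ay":0,"az":0},{"tx":0,"ty":0,"tz":0.1,"ax":0,"ay":0,"az":0},{"tx":0,"ty":0,"tz":0,"ax":0,"ay":0,"az":0}]}}

```text
clock: 31.98
eef_pos: [620.9, 169.1, 129.3]
tcp_rot: [3.139, 0.439, -3.097]
contact_force: [-0.2, -0.1, -3.7]
opening: 0.177
grasp_force: 78.6
```

```bash
python3 -c "
from look import *
look()"; python3 to.py 76.5 81.5 53.5
```

```text
tcp bed [77.64 82.05 71.54] turn err [0. 0. 0.] [-0.21 -0.1  -3.74] 0.17736700611411138
top 354 x [  1.   160.41] y [70.16 81.26 91.98] z [33.01 55.9  59.65]
side 481 x [ -8.94 147.01] y [69.25 74.94 91.94] z [38.83 52.96 58.44]
32.075 [78.  82.1 72. ] [-1.18649306 -0.15940102 -1.45813343]
shift [ 0.065 -0.028  0.741] turn [0.003 0.002 0.002]
```

Emit:
{"fn": "step_arm", "kwargs": {"moves": [{"tx":0.02,"ty":0,"tz":0.3,"ax":0,"ay":0,"az":0},{"tx":0,"ty":0,"tz":0.2,"ax":0,"ay":0,"az":0},{"tx":0,"ty":0,"tz":0.1,"ax":0,"ay":0,"az":0},{"tx":0,"ty":0,"tz":0.06,"ax":0,"ay":0,"az":0},{"tx":0,"ty":0,"tz":0,"ax":0,"ay":0,"az":0}]}}

```text
clock: 32.7
eef_pos: [627.6, 169.5, 114.5]
tcp_rot: [3.139, 0.439, -3.097]
contact_force: [0.1, 0.1, -1.6]
opening: 0.183
grasp_force: 78.6
```

Emit:
{"fn": "step_arm", "kwargs": {"moves": [{"tx":0,"ty":0,"tz":0.04,"ax":0,"ay":0,"az":0},{"tx":0,"ty":0,"tz":0,"ax":0,"ay":0,"az":0}]}}

```text
clock: 32.95
eef_pos: [628.0, 169.5, 113.8]
tcp_rot: [3.139, 0.44, -3.097]
contact_force: [0.6, 0.1, -2.0]
opening: 0.182
grasp_force: 78.6
```

```bash
python3 to.py 76.5 81.5 53.5
```

```text
32.95 [77.5 82.2 54.5] [ 0.62405048  0.06153523 -2.04430611]
shift [ 0.042 -0.028  0.04 ] turn [0.003 0.002 0.002]
```

Emit:
{"fn": "step_arm", "kwargs": {"moves": [{"tx":0,"ty":0,"tz":0.03,"ax":0,"ay":0,"az":0},{"tx":0,"ty":0,"tz":0,"ax":0,"ay":0,"az":0}]}}

```text
clock: 33.2
eef_pos: [628.3, 169.6, 113.0]
tcp_rot: [3.139, 0.44, -3.097]
contact_force: [-0.4, -0.4, -0.6]
opening: 0.18
grasp_force: 78.7
```

Emit:
{"fn": "step_arm", "kwargs": {"moves": [{"tx":0,"ty":0,"tz":0.02,"ax":0,"ay":0,"az":0},{"tx":0,"ty":0,"tz":0,"ax":0,"ay":0,"az":0}]}}

```text
clock: 33.45
eef_pos: [628.6, 169.6, 112.7]
tcp_rot: [3.139, 0.44, -3.097]
contact_force: [-1.8, -0.6, 2.2]
opening: 0.179
grasp_force: 79.1
```

Emit:
{"fn": "step_arm", "kwargs": {"moves": [{"tx":0,"ty":0,"tz":0,"ax":0,"ay":0,"az":0},{"tx":0,"ty":0,"tz":0,"ax":0,"ay":0,"az":0},{"tx":0,"ty":0,"tz":0,"ax":0,"ay":0,"az":0}], "gripper": 0.45}}

```text
clock: 33.83
eef_pos: [628.7, 169.6, 112.7]
tcp_rot: [3.139, 0.44, -3.097]
contact_force: [0.3, -0.7, 0.2]
opening: 0.448
grasp_force: 0.0
```

Emit:
{"fn": "step_arm", "kwargs": {"moves": [{"tx":0,"ty":0,"tz":-0.5,"ax":0,"ay":0,"az":0},{"tx":0,"ty":0,"tz":-0.8,"ax":0,"ay":0,"az":0},{"tx":0,"ty":0,"tz":-1,"ax":0,"ay":0,"az":0},{"tx":0,"ty":0,"tz":-1,"ax":0,"ay":0,"az":0},{"tx":1,"ty":0,"tz":-0.4,"ax":0,"ay":0,"az":0}]}}

```text
clock: 34.45
eef_pos: [568.0, 167.2, 188.9]
tcp_rot: [3.137, 0.445, -3.098]
contact_force: [-0.4, 0.3, -0.8]
opening: 0.45
grasp_force: 0.0
```

Emit:
{"fn": "step_arm", "kwargs": {"moves": [{"tx":1,"ty":0,"tz":0,"ax":0,"ay":0,"az":0},{"tx":1,"ty":-0.5,"tz":0,"ax":0,"ay":0,"az":0},{"tx":1,"ty":0,"tz":0,"ax":0,"ay":0,"az":0},{"tx":1,"ty":0,"tz":0,"ax":0,"ay":0,"az":0},{"tx":1,"ty":0,"tz":0,"ax":0,"ay":0,"az":0}], "gripper": 0.55}}

```text
clock: 35.08
eef_pos: [453.5, 149.0, 132.9]
tcp_rot: [3.139, 0.441, -3.098]
contact_force: [-0.4, 0.1, 0.3]
opening: 0.55
grasp_force: 0.0
```

```bash
python3 - <<'E'
from chk import *
chk();from to import tobed
tobed(-12,-13.5,110)
for n in('top','side'):
    p,d=load(n);v,u=np.where(d>0);Q=(pts(n,np.c_[u,v],d[v,u])-O)@B;c=p[v,u].astype(int)
    k=(c.max(1)<60)&(abs(Q[:,1]+14)<16)&(abs(Q[:,0]+12)<16)&(Q[:,2]>55)&(Q[:,2]<84);A=Q[k]
    if len(A)>5:
        t=A[A[:,2]>A[:,2].max()-4];print(n,'knob',len(A),'top',t.min(0),t.max(0))
p,_=load('side');t,_=load('top')
im=np.zeros((480,790,3),np.uint8)
im[:,:400]=cv2.resize(p[125:245,235:335],(400,480));im[:440,410:790]=cv2.resize(t[125:235,190:285],(380,440))
cv2.imwrite('pics/c.png',im[:,:,::-1])
E
```

```text
top 145 534 x [ 19.19 148.63] y [73.97 82.49 91.6 ] z 37.97172605678824 slopes deg 0.040248058920565336 -0.07523663712535676
top 120 411 x [ 18.63 120.89] y [19.19 27.91 36.57] z 38.07389251076265 slopes deg -0.0749001892818327 -0.16310896789436796
top 95 314 x [19.51 99.34] y [-34.46 -25.88 -17.09] z 38.16604616738241 slopes deg -0.03496720342694296 0.051508410217894984
top 70 218 x [19.22 74.78] y [-88.64 -80.03 -71.21] z 38.297205690277565 slopes deg -0.4923899487198125 -0.18850452090515013
side 145 287 x [ 18.92 145.12] y [71.46 79.67 91.07] z 37.45181364584543 slopes deg -0.06902097486248293 0.31176531120826906
side 120 246 x [ 19.45 116.96] y [16.39 25.1  36.58] z 37.436941895178 slopes deg 0.05479370010537186 -0.08459979346496307
side 95 213 x [18.5  95.52] y [-37.16 -28.33 -17.11] z 37.478110517440044 slopes deg -0.23374886440807688 0.48308800796481954
side 70 165 x [18.4  71.39] y [-91.37 -83.2  -72.64] z 37.52436833796072 slopes deg 0.1577552675233224 -0.1081678859663203
35.175 [-75.5  68.  145.6] [-0.36  0.36  0.81]
shift [-2.52 -3.28  1.42] turn [0. 0. 0.]
top knob 58 top [-18.68 -18.76  76.53] [-2.34 -3.81 80.46]
side knob 63 top [-20.66 -21.48  75.13] [-6.79 -5.04 78.97]
```

View pics/c.png

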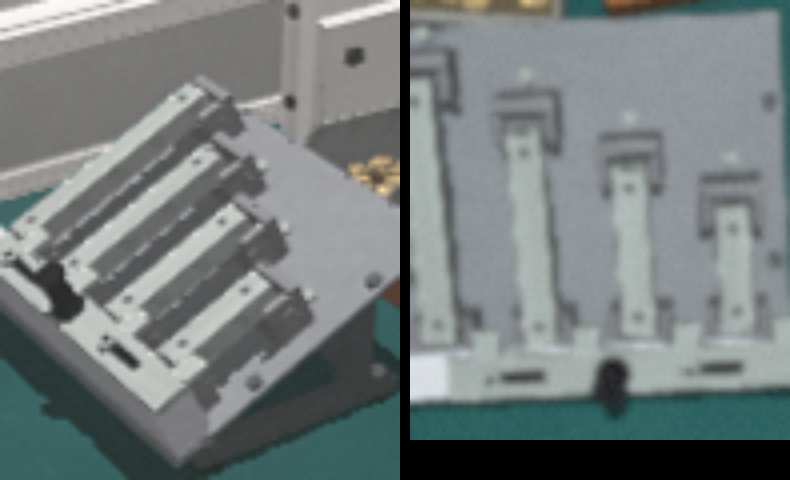

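Emit:
{"fn": "step_arm", "kwargs": {"moves": [{"tx":-0.6,"ty":-0.8,"tz":0.2,"ax":0,"ay":0,"az":0},{"tx":-0.64,"ty":-0.8,"tz":0.3,"ax":0,"ay":0,"az":0},{"tx":-0.64,"ty":-0.8,"tz":0.4,"ax":0,"ay":0,"az":0},{"tx":-0.64,"ty":-0.82,"tz":0.5,"ax":0,"ay":0,"az":0},{"tx":0,"ty":0,"tz":0,"ax":0,"ay":0,"az":0}]}}

```text
clock: 35.8
eef_pos: [532.0, 71.0, 128.4]
tcp_rot: [3.138, 0.442, -3.1]
contact_force: [-0.5, 0.2, 0.0]
opening: 0.551
grasp_force: 0.0
```

```bash
python3 to.py -12 -12 84
```

```text
35.8 [ -6.8 -12.4 110. ] [-0.47059829  0.17409753  0.02801512]
shift [0.214 0.014 1.037] turn [0.003 0.004 0.001]
```

Emit:
{"fn": "step_arm", "kwargs": {"moves": [{"tx":0.2,"ty":0,"tz":0.4,"ax":0,"ay":0,"az":0},{"tx":0,"ty":0,"tz":0.4,"ax":0,"ay":0,"az":0},{"tx":0,"ty":0,"tz":0.24,"ax":0,"ay":0,"az":0},{"tx":0,"ty":0,"tz":0,"ax":0,"ay":0,"az":0}]}}

```text
clock: 36.3
eef_pos: [535.9, 72.6, 101.0]
tcp_rot: [3.139, 0.438, -3.096]
contact_force: [0.6, 0.6, -0.2]
opening: 0.554
grasp_force: 0.0
```

Emit:
{"fn": "step_arm", "kwargs": {"moves": [{"tx":0,"ty":0,"tz":0,"ax":0,"ay":0,"az":0},{"tx":0,"ty":0,"tz":0,"ax":0,"ay":0,"az":0},{"tx":0,"ty":0,"tz":0,"ax":0,"ay":0,"az":0},{"tx":0,"ty":0,"tz":0,"ax":0,"ay":0,"az":0}], "gripper": 0, "newtons": 25}}

```text
clock: 36.8
eef_pos: [536.2, 72.3, 101.9]
tcp_rot: [3.139, 0.44, -3.097]
contact_force: [-1.7, 0.8, 4.5]
opening: 0.189
grasp_force: 24.4
```

```bash
python3 to.py -12 -12 84
```

```text
36.8 [-14.1 -11.2  84.2] [-1.74493676  0.78066013  4.46476495]
shift [-0.084 -0.031  0.008] turn [0.003 0.002 0.002]
```

Emit:
{"fn": "step_arm", "kwargs": {"moves": [{"tx":0,"ty":0.2,"tz":0,"ax":0,"ay":0,"az":0},{"tx":0,"ty":0.2,"tz":0,"ax":0,"ay":0,"az":0},{"tx":0,"ty":0.2,"tz":0,"ax":0,"ay":0,"az":0},{"tx":0,"ty":0.2,"tz":0,"ax":0,"ay":0,"az":0},{"tx":0,"ty":0.14,"tz":0,"ax":0,"ay":0,"az":0}]}}

```text
clock: 37.42
eef_pos: [535.3, 96.1, 102.0]
tcp_rot: [3.139, 0.44, -3.097]
contact_force: [-1.2, -2.6, 5.0]
opening: 0.186
grasp_force: 24.5
```

Emit:
{"fn": "step_arm", "kwargs": {"moves": [{"tx":0,"ty":0.05,"tz":0,"ax":0,"ay":0,"az":0},{"tx":0,"ty":0.05,"tz":0,"ax":0,"ay":0,"az":0}]}}

```text
clock: 37.67
eef_pos: [535.2, 98.0, 101.9]
tcp_rot: [3.14, 0.44, -3.097]
contact_force: [2.3, -12.4, 5.7]
opening: 0.191
grasp_force: 24.9
```

```bash
python3 to.py -12 -12 84
```

```text
37.675 [-14.1  14.5  84.2] [  2.30064726 -12.425274     5.66637439]
shift [-0.081 -1.06   0.003] turn [0.002 0.002 0.002]
```

Emit:
{"fn": "step_arm", "kwargs": {"moves": [{"tx":0,"ty":0.04,"tz":0,"ax":0,"ay":0,"az":0},{"tx":0,"ty":0,"tz":0,"ax":0,"ay":0,"az":0},{"tx":0,"ty":-0.04,"tz":0,"ax":0,"ay":0,"az":0}]}}

```text
clock: 38.05
eef_pos: [535.2, 97.8, 101.9]
tcp_rot: [3.139, 0.44, -3.098]
contact_force: [-1.9, -0.3, 4.7]
opening: 0.188
grasp_force: 24.7
```

Emit:
{"fn": "step_arm", "kwargs": {"moves": [{"tx":0,"ty":0,"tz":0,"ax":0,"ay":0,"az":0},{"tx":0,"ty":0,"tz":0,"ax":0,"ay":0,"az":0},{"tx":0,"ty":0,"tz":0,"ax":0,"ay":0,"az":0}], "gripper": 0.55}}

```text
clock: 38.42
eef_pos: [534.9, 98.4, 101.6]
tcp_rot: [3.139, 0.439, -3.097]
contact_force: [0.8, 0.1, -0.5]
opening: 0.55
grasp_force: 0.0
```

Emit:
{"fn": "step_arm", "kwargs": {"moves": [{"tx":0,"ty":0,"tz":-0.5,"ax":0,"ay":0,"az":0},{"tx":0,"ty":0,"tz":-1,"ax":0,"ay":0,"az":0},{"tx":0.4,"ty":0,"tz":-1,"ax":0,"ay":0,"az":0},{"tx":1,"ty":0,"tz":-0.5,"ax":0,"ay":0,"az":0},{"tx":1,"ty":0,"tz":0,"ax":0,"ay":0,"az":0}]}}

```text
clock: 39.05
eef_pos: [448.5, 94.4, 144.9]
tcp_rot: [3.138, 0.441, -3.098]
contact_force: [-0.4, -0.3, 0.6]
opening: 0.553
grasp_force: 0.0
```

Emit:
{"fn": "step_arm", "kwargs": {"moves": [{"tx":1,"ty":0,"tz":0,"ax":0,"ay":0,"az":0},{"tx":1,"ty":0,"tz":0,"ax":0,"ay":0,"az":0},{"tx":0,"ty":0,"tz":0,"ax":0,"ay":0,"az":0}]}}

```text
clock: 39.42
eef_pos: [401.8, 91.9, 121.9]
tcp_rot: [3.14, 0.437, -3.095]
contact_force: [0.6, -0.4, 0.5]
opening: 0.552
grasp_force: 0.0
```

```bash
python3 - <<'E'
from chk import *
chk()
for n in('top','side'):
    p,d=load(n);v,u=np.where(d>0);Q=(pts(n,np.c_[u,v],d[v,u])-O)@B
    T=Q[(Q[:,0]>4)&(Q[:,0]<14)&(Q[:,2]>42)&(Q[:,2]<55)]
    for yc in (81,27,-27,-81):
        t=T[abs(T[:,1]-yc)<22]
        if len(t)>4: print(n,'tooth',yc,len(t),np.percentile(t[:,1],[3,97]),np.median(t[:,2]))
p,_=load('side');t,_=load('top')
im=np.zeros((480,790,3),np.uint8)
im[:,:400]=cv2.resize(p[125:245,235:335],(400,480));im[:440,410:790]=cv2.resize(t[125:235,180:275],(380,440))
cv2.imwrite('pics/d.png',im[:,:,::-1])
print(r.sense()['clock'])
E
```

```text
top 145 536 x [ 19.31 148.71] y [73.86 82.54 91.36] z 37.997304899793036 slopes deg -0.235594117507888 -0.05840516677027707
top 120 407 x [ 18.98 120.94] y [19.21 27.71 36.45] z 38.08957788634746 slopes deg 0.10997262112119498 -0.20207582814981087
top 95 318 x [19.62 99.24] y [-34.6  -25.77 -17.21] z 37.8784099657441 slopes deg -0.10527420556981681 0.11390670952592367
top 70 221 x [19.16 75.03] y [-88.64 -79.97 -71.16] z 38.12416315976546 slopes deg -0.39341611796386605 -0.09051398150956072
side 145 288 x [ 19.69 145.19] y [71.29 79.48 91.23] z 37.39470882994549 slopes deg -0.08004832831656127 -0.0019473900374569026
side 120 251 x [ 18.95 116.57] y [15.87 25.04 36.06] z 37.45712090994933 slopes deg -0.4135214267898527 0.2235617397964288
side 95 217 x [19.27 94.84] y [-37.35 -29.4  -17.42] z 37.719373497669785 slopes deg -0.11342211724816673 -0.2114436024720621
side 70 165 x [18.61 72.02] y [-91.57 -82.64 -72.14] z 37.414522976190156 slopes deg -0.10461810505798035 0.5704263529977494
top tooth 81 27 [75.33 88.1 ] 47.647614822583094
top tooth 27 25 [22.44 33.52] 46.74697228153739
top tooth -27 27 [-31.57 -20.39] 47.42415502905142
top tooth -81 29 [-85.68 -74.18] 47.77133562469734
side tooth 81 16 [74.5  87.88] 46.72361181158561
side tooth 27 18 [19.75 33.68] 46.619549454985815
side tooth -27 17 [-34.63 -20.01] 46.5815698384604
side tooth -81 21 [-87.62 -75.52] 46.38282819045012
39.525
```

View pics/d.png

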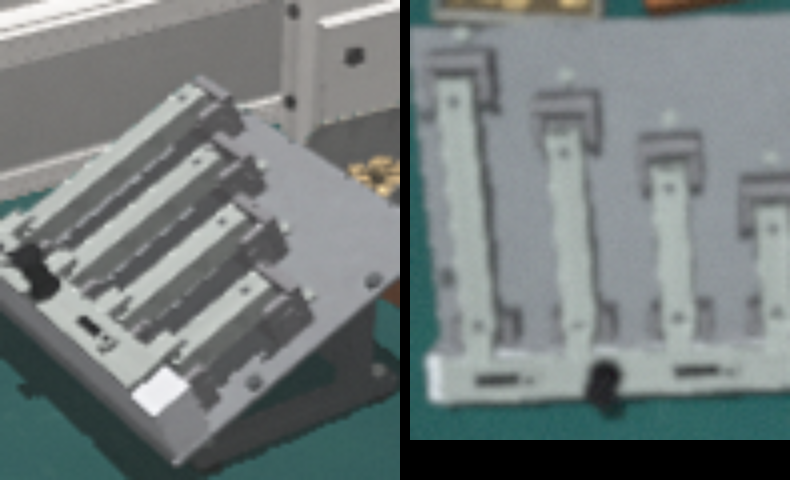

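All four posts lie flat in their rows. The teeth are centred over them, with the knob at crop (603,383), and the comb is against its stop.

```bash
python3 -c "
from rig import workorder
print(workorder.sign_off())"
```

```text
the job is handed in; nothing more can be done
None
```

The job is handed in: the 70, 95 and 145 mm posts lie flat in their rows, the 120 mm post was left in its row, and the comb is against its left stop with a tooth over each post (39.5 s of the 72 s used).

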